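# Pack a counter order from the tip-out rack

## Robot

A 6-joint arm with a two-finger parallel gripper is mounted at the origin on the work surface. World frame = base frame: x ahead of the robot, y to its left, z up, the work surface at z = 0. Lengths are in m, angles in rad, forces in N, time in s.
With the tool pointing down it reaches from about 0.35 to 0.975 m from the base axis. Payload 4.9 kg.
Tool frame: the origin (TCP) lies at the centre of the arm's flange, where the gripper is bolted on; the fingertips stand 173 mm ahead of it and the grasp point (between the pads) lies 155 mm ahead of it (ctrl.finger_overhang is the distance from the TCP to the fingertips, in m); z points along the fingers, y is the direction in which the jaws open and shut (so a half turn about z gives the same grasp; the last joint's range is limited). The gripper opens to 85 mm and grips with 20 to 120 N. Pads are 22 mm wide; open, the fingers measure 114 mm over their backs; the gripper's body (76 mm by 85 mm) begins 54 mm behind the grasp point. The pads swing forward as they close: fully open they stand 13 mm farther back than shut.
Start: joints at [1.166, 0.053, 1.613, -0, 1.476, -0.119], TCP at [0.176, 0.6, 0.405] pointing down, gripper open.
Joint ranges: [-3.01, 3.01], [-1.01, 2.22], [0.06, 2.58], [-1.02, 4.17], [0.09, 2.62], [-3.14, 3.14]. Speed limits (rad/s): [2.57, 2.57, 3.14, 3.14, 3.14, 3.14].

## Interface

Orientations are given as a rotation vector (axis times angle).
In Python, from station import ctrl, eyes, spotter gives the robot as it stands.
- The arm moves only by the shell command python3 -m crank 'ROWS' [FORCE]. ROWS is JSON, a list of rows, each a list of 7 numbers: the turn, a rotation vector about the tool's x, y, z in rad, then the shift along the tool's x, y, z in mm, then the closure, from -1 (fully open) to 1 (shut). A call has 1 to 8 rows; each row shifts and turns the pose as measured when the row begins, along the tool's axes as they then stand; what a row does not reach is not made up. A row lasts 1/12 s, in which the tool goes at most 41.7 mm and 7.16 degrees, less where a joint would pass 70% of its speed; a pose out of reach is approached as far as the arm can. A call is refused whole if a number of a shift passes 41.7 or a number of a turn 0.125, either way. A call with a gripper value outside its range is refused whole. The fingers move at their own pace and stop on an object; FORCE is the grip in N (left out, the last holds). Time passes only in rows, so rows that do not move let the fingers close. It gives the time, the measured TCP pose, the force and the opening at its end, in the units of the state.
- ctrl.get_obs(): the state, without advancing time (a new reading comes with each control period).
- eyes.get_image(name): name is "scene" or "top" or "wrist"; returns a dict with "image" (384x512x3 uint8, red, green, blue), "vertical_fov" (degrees; the focal length in pixels is half the picture's height over the tangent of half this angle, whatever the lens; pixels are square), "cx", "cy" (the principal point, pixels), "rvec" (rotation vector, rad) and "tvec" (3), from world to camera coordinates, as OpenCV has them; the wrist camera has in their place "mount" (4x4, takes a point from camera to tool coordinates, whose origin is the TCP and whose axes are the flange's). Camera axes: x right, y down, z forward; pixel columns grow to the right and rows downward; lengths in m; the calibration is good to about 2 mm. A picture is of the moment at which its call begins: read the wrist's pose just before it. There is no depth.
- ctrl.finish_job(): hands the job in, once; it reports no verdict.
Trained networks look in a picture, given as the dict that the camera call returned (one of the last four; its "shot" number tells which), for a name from the list of things; names that differ only in an ending like _2 or _b are one class to them, and where a whole thing is asked for, a point or a joint stands for the part that bears it (a point fixed in the world has none). Each returns a list of dicts, best first, with "confidence" (0 to 1); they miss things now and then, are a little off and sometimes report something else, mostly with a low value. They report only what shows in the picture. A call takes as long as a camera call. They do not tell look-alikes from the thing itself.
- spotter.look_for(query, picture): "centre" ([x, y, z] in m, in world coordinates, good to about 4 mm: the middle of the surface that is visible of it).
- spotter.outline_of(query, picture): "region" (384x512 bool, what is visible of it).
- spotter.mark_of(query, picture): "centre" ([x, y, z] in m, in world coordinates, good to about 4 mm: a listed point, or the origin of a listed thing).
The state is a dict: "t": time; "q": joint angles; "dq": joint speeds; "effort": joint torques, N m; "tool_pos": TCP position; "tool_rot": TCP orientation; "contact_force": force on the tool from outside, world axes, zero at the start; "wrist_torque": the same for the moment, N m; "opening": finger opening in m.
Only numpy, scipy, OpenCV 4.12 (cv2) and the standard library are available. Lean on these libraries where they do the work, as an engineer would, in place of code of your own. Each camera call takes 0.05 s, during which the arm holds its last target.

## Task

Pack the counter order: stand every tall cardboard carton from the plywood rack and every fallen white bottle upright inside the green crate, each on the crate's floor. The cartons sit too tight between the dividers to be gripped there, but each can be tipped forward by its top edge onto the rest bar, where it stays leaning and its front can be gripped. Leave the short grey file in the rack and everything else on the bench where it is.

Things in the scene. Friction and masses are not known exactly. Their poses are not given: they have to be found in the camera images.
- rack: Fixed plywood tip-out rack: five slots side by side, each 47 mm wide, centred at y = -110, -55, 0, 55, 110 mm, floor top at z = 12 mm. Origin: underside, mid-depth of the slots; x from open front (robot side) to back, y along the row, z up. Dividers 8 mm thick, x = -33 to 33 mm, tops at z = 168 mm. No roof; back open above a low strip (x = 36 to 44 mm, top z = 42 mm).
- rack_toe (a point): Middle of the toe strip's top back edge (rack x = -34.5, z = 20 mm), axes as the rack's. The strip runs along the whole front and stands 8 mm above the rack floor; it stops a carton's foot, so a carton pulled forward at its top tips about it.
- rack_bar (a point): Middle of the round aluminium rest bar, 12 mm diameter, running along the whole front on two end posts (rack x = -83, axis z = 84 mm), axes as the rack's. A carton tipped past its balance leans on it and stays there, about 33 degrees from upright, top towards the robot.
- crate: Fixed shallow green plastic crate, open at the top, outside 230 x 300 mm (x, y), walls 5 mm (a 12 mm wide rim round the top), 45 mm high. Origin: centre of its underside on the bench; x axis along its 230 mm side, pointing away from the robot, y along its 300 mm side, z up.
- crate_floor (a point): Centre of the crate's inner floor, 5 mm above the bench; axes as the crate's. The inside is 220 x 290 mm.
- carton1: Tall cardboard carton, 66 mm deep (x) x 42 mm thick (y) x 160 mm high (z), about 0.25 kg, standing in a rack slot, front against the toe strip, top 4 mm above the dividers. Three or four are present, in any slots. Origin: centre of its underside; x runs from its front (spine, small paper label) to its back, z to its top. It balances at about 22 degrees of forward tip.
- carton2: Tall cardboard carton, 66 mm deep (x) x 42 mm thick (y) x 160 mm high (z), about 0.25 kg, standing in a rack slot, front against the toe strip, top 4 mm above the dividers. Three or four are present, in any slots. Origin: centre of its underside; x runs from its front (spine, small paper label) to its back, z to its top. It balances at about 22 degrees of forward tip.
- carton3: Tall cardboard carton, 66 mm deep (x) x 42 mm thick (y) x 160 mm high (z), about 0.25 kg, standing in a rack slot, front against the toe strip, top 4 mm above the dividers. Three or four are present, in any slots. Origin: centre of its underside; x runs from its front (spine, small paper label) to its back, z to its top. It balances at about 22 degrees of forward tip.
- carton4: Tall cardboard carton, 66 mm deep (x) x 42 mm thick (y) x 160 mm high (z), about 0.25 kg, standing in a rack slot, front against the toe strip, top 4 mm above the dividers. Three or four are present, in any slots. Origin: centre of its underside; x runs from its front (spine, small paper label) to its back, z to its top. It balances at about 22 degrees of forward tip.
- bottle1: Square white plastic bottle lying on its side on the bench, about 0.22 kg: body 46 x 46 mm in section and 105 mm long, then a shoulder and a round black cap of 28 mm diameter; 140 mm overall. One or two are present. Origin: centre of its base; z axis points from base to cap.
- bottle2: Square white plastic bottle lying on its side on the bench, about 0.22 kg: body 46 x 46 mm in section and 105 mm long, then a shoulder and a round black cap of 28 mm diameter; 140 mm overall. One or two are present. Origin: centre of its base; z axis points from base to cap.
- file1: Short grey plastic file, 66 x 42 x 120 mm, standing in a slot of the rack; stays there. Origin: centre of its underside.
- tape: Cardboard-coloured tape roll, 100 mm diameter, 48 mm high, lying flat; a bystander, stays where it is. Origin: on its underside.
- mug: White ceramic mug, 80 mm diameter, 90 mm high; a bystander, stays where it is. Origin: on its underside.
- tin: Round steel tin, 84 mm diameter, 58 mm high; a bystander, stays where it is. Origin: on its underside.
- elbow: Copper pipe elbow, arms 55 mm long, 36 mm diameter; a bystander, stays where it is. Origin: on its underside.
- screwbox: Small carton of screws, 90 x 60 x 40 mm; a bystander, stays where it is. Origin: on its underside.
- screwdriver: Screwdriver lying on the bench; a bystander, stays where it is. Origin: on its underside.
Things that resemble listed ones, but are neither listed nor needed, are in the scene too. Leave any red look-alike of the carton3 alone. Leave any blue look-alike of the bottle2 alone.

How it is judged:
By the outcome, as a careful person would: the job done as asked, in the order asked, and still so for the second after the job is handed in, with the robot touching nothing.
Of carton1, carton2, carton3, carton4 only 3 to 4 are there at a start; the rules pass over those that are not, and their reading is None.
Of bottle1, bottle2 only 1 to 2 are there at a start; the rules pass over those that are not, and their reading is None.
At some moment in a run one of bottle1, bottle2 may be knocked a few centimetres aside while the robot is not near it.
It also fails if it takes over 210 s, if anything falls off the work surface, if the arm or the gripper's body presses on something with over 40 N, if the wrist force passes 120 N, or if a joint passes its speed limit or range.

## Working session

There is one attempt and no reset: what is moved stays moved. The work goes in short steps, Python scripts to look and compute and a shell command to move; the robot and the scene stay as the last step left them, time stands still between calls to the robot, and variables do not carry over. Pictures are saved under pics/ and viewed, and the job is handed in when it is done.

```bash
ls; mkdir -p pics
python3 - <<'E'
from station import ctrl, eyes, spotter
import cv2
o=ctrl.get_obs(); print(o, ctrl.finger_overhang)
for n in ("scene","top","wrist"):
    p=eyes.get_image(n); cv2.imwrite(f"pics/{n}0.png",p["image"][:,:,::-1])
    print(n,{k:v for k,v in p.items() if k!="image"})
    for q in (["rack","rack_toe","rack_bar","crate","crate_floor","carton1","bottle1","file1","tape","mug","tin","elbow","screwbox","screwdriver"] if n!="wrist" else []):
        print(q,[(r["centre"],round(r["confidence"],2)) for r in spotter.mark_of(q,p)])
E
```

```text
pics
{'t': 0.0, 'q': array([ 1.16599273e+00,  5.33683663e-02,  1.61430774e+00,  8.87866906e-07,
        1.47595412e+00, -1.18988215e-01]), 'dq': array([-0.00063081, -0.00012863, -0.00050277,  0.00134502,  0.00086348,
        0.00066952]), 'effort': array([-1.07468024e-04, -3.93690848e+01, -3.70170164e+01, -3.38670634e-05,
        7.21293458e-03, -2.80431166e-06]), 'tool_pos': array([0.17609954, 0.59940149, 0.40344729]), 'tool_rot': array([-4.47355829e-01, -3.10904291e+00,  3.09059566e-03]), 'contact_force': array([0.16790299, 0.1250348 , 0.30208021]), 'wrist_torque': array([-0.05384101, -0.00397789,  0.01482839]), 'opening': 0.08521736306076304} 0.1734
scene {'vertical_fov': 54.27889123936323, 'cx': 257.13875616640354, 'cy': 184.35717254249917, 'rvec': array([ 2.41557946, -1.11777974,  0.27498181]), 'tvec': array([-0.33989185,  0.39841586,  0.90346953]), 'shot': 1}
rack [([0.4866, 0.3045, -0.0038], 0.93)]
rack_toe [([0.4563, 0.279, 0.0195], 0.78), ([0.7749, -0.1891, 0.0019], 0.25)]
rack_bar [([0.6134, 0.0751, 0.0228], 0.22)]
crate [([0.4952, -0.3591, 0.0004], 0.7), ([0.4951, -0.358, 
[... 1448 characters left out ...]
.3702, -0.1451, -0.0005], 0.67)]
mug [([0.778, 0.1499, 0.0018], 0.72)]
tin [([0.7779, -0.1944, -0.0017], 0.97)]
elbow [([0.7354, 0.2635, -0.0045], 0.96)]
screwbox [([0.229, -0.3408, 0.0018], 0.92)]
screwdriver [([0.2781, 0.3533, -0.0018], 0.84)]
wrist {'vertical_fov': 62.41121448443306, 'cx': 256.5389296052638, 'cy': 191.34321159010307, 'mount': array([[ 3.31912547e-04, -9.51210289e-01, -3.08543152e-01,
         7.95680340e-02],
       [ 9.99998761e-01, -1.59058603e-04,  1.56610287e-03,
        -9.83070034e-04],
       [-1.53876960e-03, -3.08543290e-01,  9.51209057e-01,
         3.04386784e-02],
       [ 0.00000000e+00,  0.00000000e+00,  0.00000000e+00,
         1.00000000e+00]]), 'shot': 3}
```

```bash
python3 -c "
import cv2
for n in ('scene','top'):
    cv2.imwrite(f'pics/{n}0b.png',cv2.resize(cv2.imread(f'pics/{n}0.png'),(800,600),interpolation=cv2.INTER_CUBIC))"
```

```text
(no output)
```

View pics/scene0b.png

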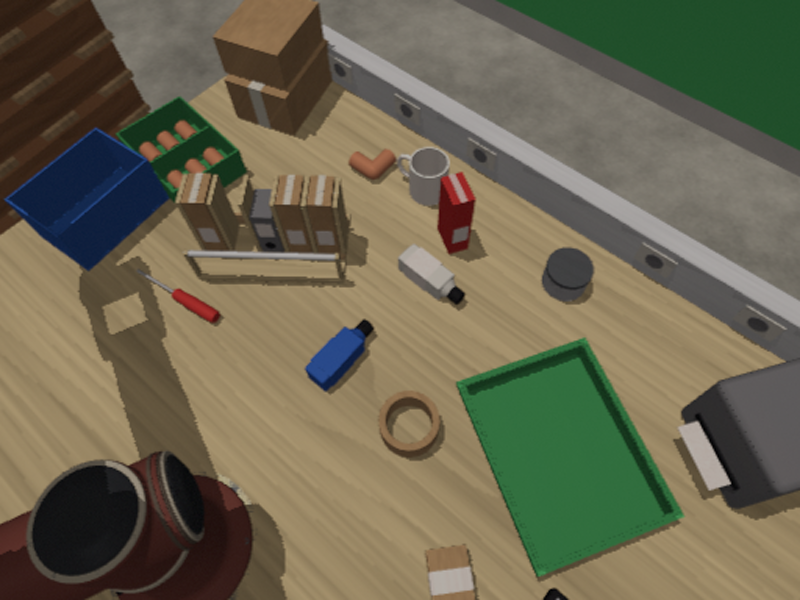

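View pics/top0b.png

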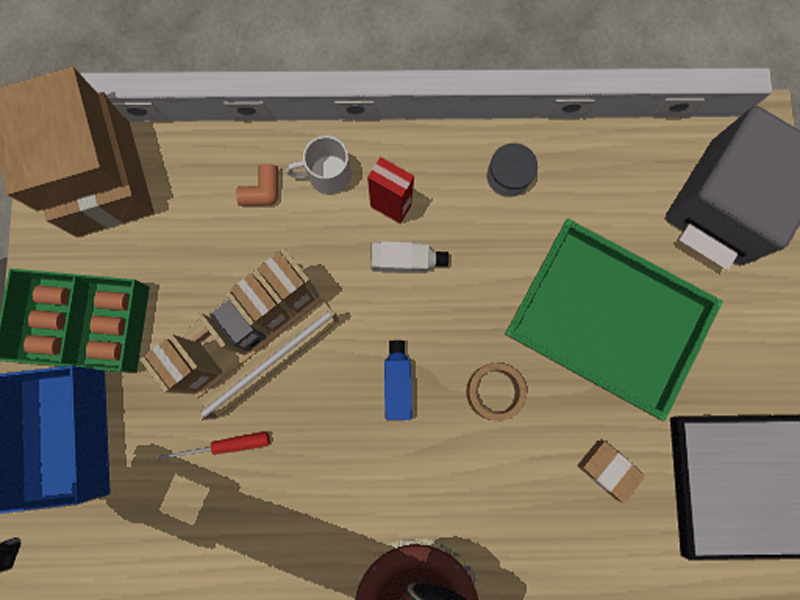

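```bash
cat > h.py <<'E'
import numpy as np, cv2
from scipy.spatial.transform import Rotation as R
def K(p):
    f=p["image"].shape[0]/2/np.tan(np.radians(p["vertical_fov"])/2)
    return np.array([[f,0,p["cx"]],[0,f,p["cy"]],[0,0,1.]])
def back(p,uv,z):
    Rm,_=cv2.Rodrigues(p["rvec"]); c=-Rm.T@p["tvec"]
    d=Rm.T@np.linalg.inv(K(p))@np.array([uv[0],uv[1],1.])
    return c+d*(z-c[2])/d[2]
def proj(p,X):
    return cv2.projectPoints(np.atleast_2d(np.array(X,float)),p["rvec"],p["tvec"],K(p),None)[0][:,0]
def wristcam(p,o):
    T=np.eye(4);T[:3,:3]=R.from_rotvec(o["tool_rot"]).as_matrix();T[:3,3]=o["tool_pos"]
    M=np.linalg.inv(T@p["mount"]); p["rvec"]=cv2.Rodrigues(M[:3,:3])[0][:,0]; p["tvec"]=M[:3,3]; return p
RK=(0.4865,0.3015,39.0)
CR=(0.495,-0.357,-30.)
def fr(P,x,y,z):
    a=np.radians(P[2]);return [P[0]+x*np.cos(a)-y*np.sin(a),P[1]+x*np.sin(a)+y*np.cos(a),z]
def overlay(p,name,s=1.5625,crop=None):
    im=cv2.resize(p["image"][:,:,::-1],None,fx=s,fy=s,interpolation=cv2.INTER_CUBIC).copy()
    def L(a,b,c):
        q=proj(p,[a,b])*s; cv2.line(im,tuple(map(int,q[0])),tuple(map(int,q[1])),c,1)
    for i in range(-2,4):
        y=(i*55-27.5)/1000
        L(fr(RK,-.033,y,.168),fr(RK,.033,y,.168),(255,0,255))
    L(fr(RK,-.083,-.14,.084),fr(RK,-.083,.14,.084),(255,255,0))
    L(fr(RK,-.0345,-.13,.02),fr(RK,-.0345,.13,.02),(0,255,255))
    c=[fr(CR,sx*.115,sy*.15,.045) for sx,sy in((1,1),(1,-1),(-1,-1),(-1,1))]
    for i in range(4): L(c[i],c[(i+1)%4],(0,0,255))
    if crop: im=im[crop[1]:crop[3],crop[0]:crop[2]]
    cv2.imwrite(name,im)
E
python3 - <<'E'
from h import *
from station import eyes,spotter,ctrl
p=eyes.get_image("top")
for uv in((570,220),(720,300),(663,418),(507,332)): print(back(p,np.array(uv)*.64,.045))
overlay(p,"pics/t1.png")
q=eyes.get_image("scene");overlay(q,"pics/s1.png")
E
```

```text
[ 0.6726652  -0.28936829  0.045     ]
[ 0.52249917 -0.54908907  0.045     ]
[ 0.31691822 -0.43097281  0.045     ]
[ 0.46983301 -0.16667308  0.045     ]
```

View pics/t1.png

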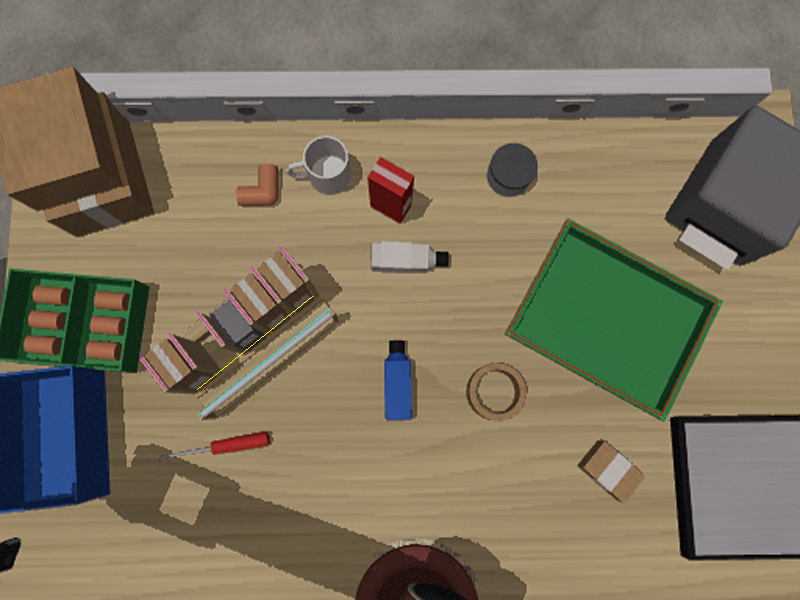

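View pics/s1.png

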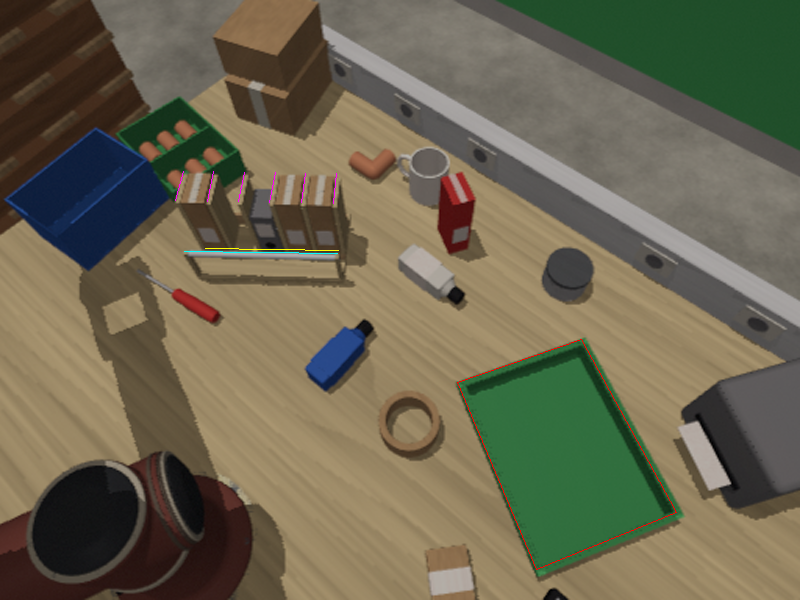

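Run:
```python
from h import *
from station import eyes
p=eyes.get_image("top")
overlay(p,"pics/t2.png",s=5,crop=(400,750,1150,1350))
```

```text
(no output)
```

View pics/t2.png

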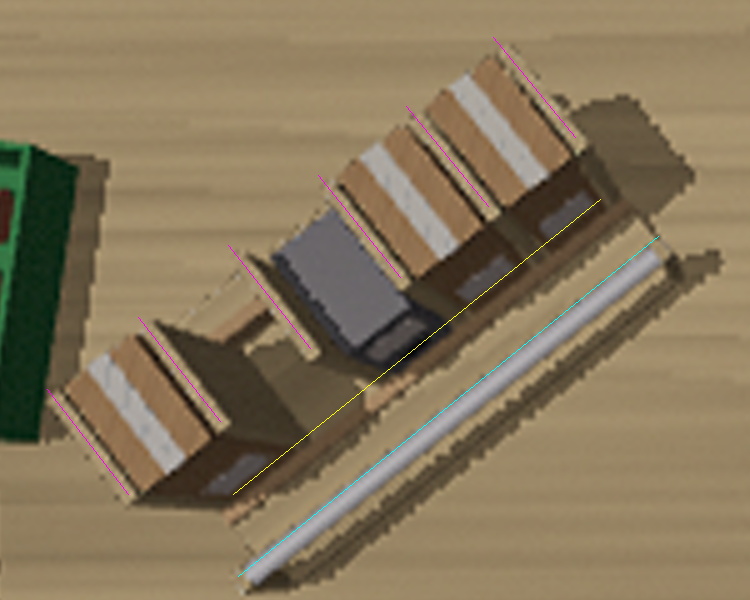

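```bash
sed -i 's/^RK=.*/RK=(0.4820,0.2975,39.0)/' h.py; sed -i 's/q=proj(p,\[a,b\])\*s;/q=(proj(p,[a,b])+.5)*s-.5;/' h.py
python3 - <<'E'
from h import *
from station import eyes
p=eyes.get_image("top")
overlay(p,"pics/t3.png",s=5,crop=(400,750,1150,1350))
p=eyes.get_image("scene")
overlay(p,"pics/s3.png",s=6,crop=(640,640,1400,1120))
E
```

```text
(no output)
```

View pics/t3.png

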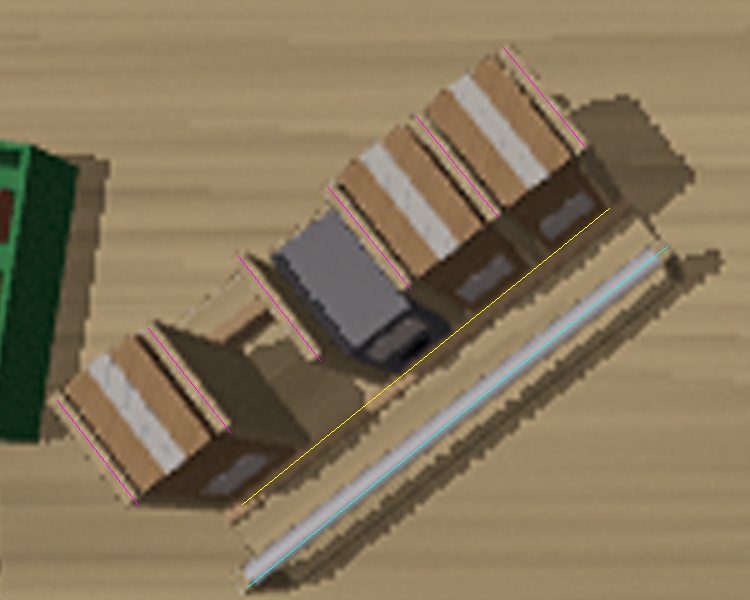

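View pics/s3.png

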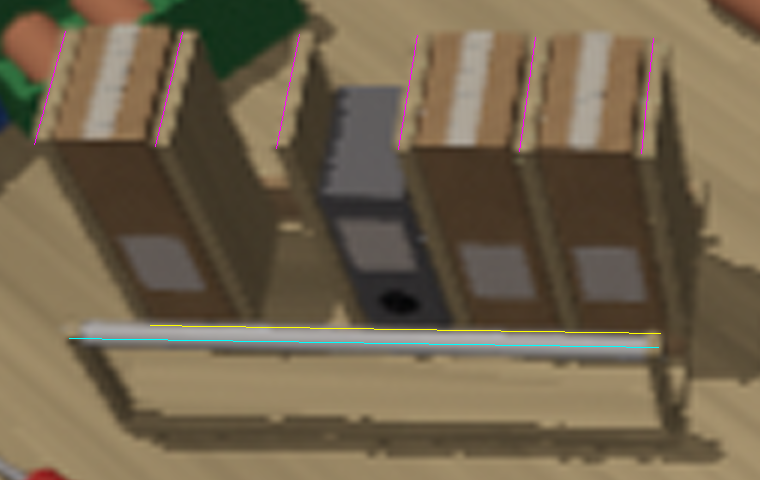

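```bash
sed -i 's/^RK=.*/RK=(0.4840,0.2950,39.0)/' h.py
cat > plan.py <<'E'
# usage: plan.py rack|crate|world X Y Z(mm, grasp point) tilt(deg) yaw(deg of frame x; tool x = -that)
import sys; from h import *
from station import ctrl
def tgt(yaw,tilt):
    a=np.radians(yaw);t=np.radians(tilt)
    fx=np.array([np.cos(a),np.sin(a),0]);u=np.array([0,0,1.])
    z=np.sin(t)*fx-np.cos(t)*u; y=np.cross(u,fx); x=np.cross(y,z)
    return np.stack([x,y,z],1)
def report(P,Rt,off=.155):
    o=ctrl.get_obs(); Rc=R.from_rotvec(o["tool_rot"]).as_matrix()
    p=np.array(P)-off*Rt[:,2]
    d=Rc.T@(p-o["tool_pos"])*1000
    rv=R.from_matrix(Rc.T@Rt).as_rotvec()
    g=o["tool_pos"]+.155*Rc[:,2]
    print("t %.2f tcp %s grasp %s open %.4f F %s q %s"%(o["t"],o["tool_pos"].round(4),g.round(4),o["opening"],o["contact_force"].round(1),o["q"].round(2)))
    print("shift tool mm",d.round(1),"turn rad",rv.round(3),"| shift in target tool axes",(Rt.T@(p-o["tool_pos"])*1000).round(1), "world mm",((p-o["tool_pos"])*1000).round(1))
if __name__=="__main__":
    f=sys.argv[1]; X,Y,Z,tilt,yaw=map(float,sys.argv[2:7])
    F={"rack":RK,"crate":CR,"world":(0,0,0)}[f]
    off=float(sys.argv[7])/1000 if len(sys.argv)>7 else .155
    report(fr(F,X/1000,Y/1000,Z/1000),tgt(yaw,tilt),off)
E
python3 plan.py rack 70 110 230 0 39 173.4
```

```text
t 1.80 tcp [0.1762 0.5996 0.4047] grasp [0.1762 0.5996 0.2497] open 0.0854 F [-0.4 -0.5 -0.6] q [ 1.17  0.05  1.61 -0.    1.48 -0.12]
shift tool mm [-330.5  -85.4    1.3] turn rad [ 0.     0.    -0.966] | shift in target tool axes [-117.5 -320.5    1.3] world mm [ 293.  -175.1   -1.3]
```

```bash
python3 -m crank '[[0,0,-0.12,0,0,0,1],[0,0,-0.12,0,0,0,1],[0,0,-0.12,0,0,0,1],[0,0,-0.12,0,0,0,1],[0,0,-0.12,0,0,0,1],[0,0,-0.12,0,0,0,1],[0,0,-0.12,0,0,0,1],[0,0,-0.12,0,0,0,1]]' 40; python3 plan.py rack 70 110 230 0 39 173.4
```

```text
t: 2.47
tool_pos: [0.1762, 0.5996, 0.4047]
tool_rot: [-1.095, 2.944, 0.0]
contact_force: [-0.6, 0.9, 0.2]
opening: -0.0002
t 2.47 tcp [0.1762 0.5996 0.4047] grasp [0.1762 0.5996 0.2497] open -0.0002 F [-0.6  0.9  0.2] q [ 1.17  0.05  1.61  0.    1.48 -1.12]
shift tool mm [-107.3 -324.     1.3] turn rad [0.    0.    0.032] | shift in target tool axes [-117.5 -320.4    1.3] world mm [ 293.  -175.1   -1.3]
```

```bash
python3 -m crank '[[0,0,0.032,-13,-40,0,1],[0,0,0,-13,-40,0,1],[0,0,0,-13,-40,0,1],[0,0,0,-13,-40,0,1],[0,0,0,-13,-40,0,1],[0,0,0,-13,-40,0,1],[0,0,0,-13,-40,0,1],[0,0,0,-13,-40,0,1]]'; python3 plan.py rack 70 110 150 0 39 173.4
```

```text
t: 3.13
tool_pos: [0.4562, 0.422, 0.405]
tool_rot: [-1.077, 2.95, 0.007]
contact_force: [0.8, 1.7, -0.7]
opening: -0.0002
t 3.13 tcp [0.4562 0.422  0.405 ] grasp [0.4562 0.4227 0.25  ] open -0.0002 F [ 0.8  1.7 -0.7] q [ 0.63  0.04  1.62  0.    1.47 -1.65]
shift tool mm [-11.3  -6.7  81.6] turn rad [0.004 0.003 0.019] | shift in target tool axes [-11.7  -6.2  81.6] world mm [ 12.9   2.5 -81.6]
```

Now a wrist view to check the carton's position before descending.

```bash
python3 -m crank '[[0,0,0.019,-12,-6,0,1],[0,0,0,0,0,0,1]]'; python3 plan.py rack 70 110 150 0 39 173.4
python3 - <<'E'
from h import *
from station import eyes,ctrl
o=ctrl.get_obs();p=wristcam(eyes.get_image("wrist"),o)
overlay(p,"pics/w1.png")
E
```

```text
t: 3.3
tool_pos: [0.4757, 0.42, 0.405]
tool_rot: [-1.033, 2.964, 0.003]
contact_force: [-0.2, -0.4, -0.3]
opening: 0.0004
t 3.30 tcp [0.4757 0.42   0.405 ] grasp [0.476  0.4205 0.25  ] open 0.0004 F [-0.2 -0.4 -0.3] q [ 0.61  0.07  1.59  0.    1.47 -1.64]
shift tool mm [ 2.6  7.5 81.6] turn rad [ 0.001  0.003 -0.01 ] | shift in target tool axes [ 2.2  7.6 81.6] world mm [ -6.5   4.5 -81.6]
```

View pics/w1.png

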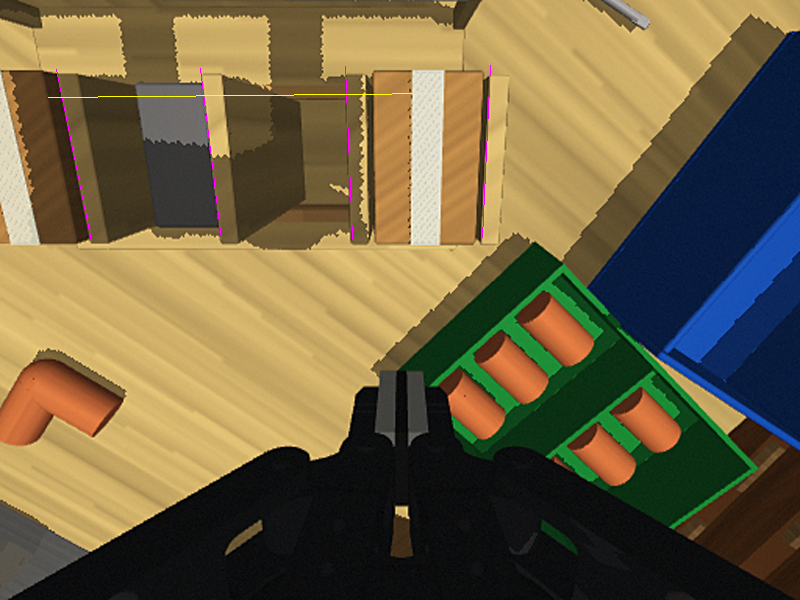

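```bash
python3 -m crank '[[0,0,-0.01,2,9,0,1],[0,0,0,0,0,27,1],[0,0,0,0,0,27,1],[0,0,0,0,0,20,1],[0,0,0,0,0,7,1],[0,0,0,0,0,0,1]]'; python3 plan.py rack 46 110 150 0 39 173.4
python3 - <<'E'
from h import *
from station import eyes,ctrl
o=ctrl.get_obs();p=wristcam(eyes.get_image("wrist"),o)
overlay(p,"pics/w2.png")
E
```

```text
t: 3.85
tool_pos: [0.4594, 0.4321, 0.3245]
tool_rot: [-1.069, 2.949, 0.008]
contact_force: [0.2, -0.2, -0.3]
opening: 0.0
t 3.85 tcp [0.4594 0.4321 0.3245] grasp [0.4599 0.4331 0.1695] open 0.0000 F [ 0.2 -0.2 -0.3] q [ 0.64  0.12  1.67  0.    1.34 -1.63]
shift tool mm [ 21.4 -11.7   0.9] turn rad [0.003 0.007 0.015] | shift in target tool axes [ 21.2 -12.    1.1] world mm [ -8.9 -22.7  -1.1]
```

View pics/w2.png

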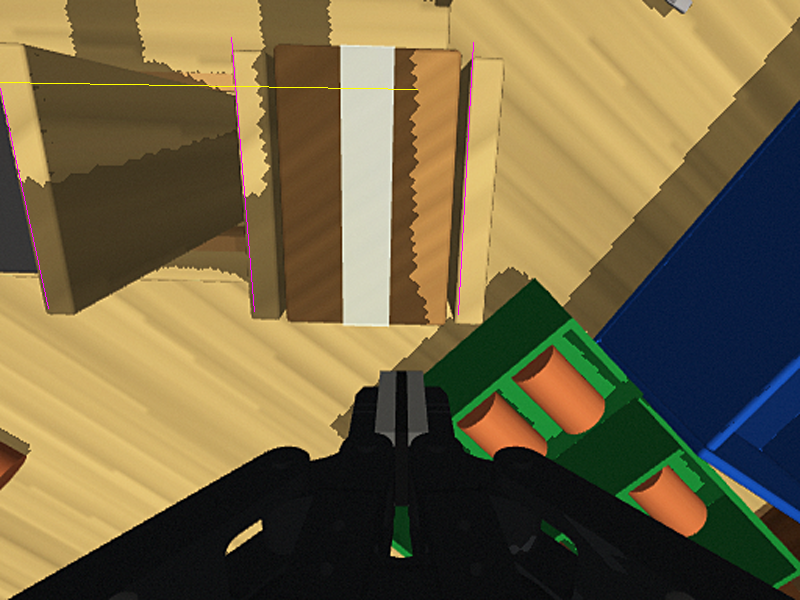

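```bash
python3 -m crank '[[0,0,0.01,0,-4,0,1],[0,0,0,0,-3,0,1],[0,0,0,0,-2,0,1],[0,0,0,0,0,0,1]]'; python3 plan.py rack 46 112 150 0 39 173.4
```

```text
t: 4.23
tool_pos: [0.4648, 0.4267, 0.3305]
tool_rot: [-1.056, 2.946, 0.012]
contact_force: [0.7, -0.1, 0.1]
opening: -0.0003
t 4.23 tcp [0.4648 0.4267 0.3305] grasp [0.4662 0.4285 0.1755] open -0.0003 F [ 0.7 -0.1  0.1] q [ 0.62  0.12  1.67  0.    1.34 -1.64]
shift tool mm [22.1 -2.3  6.8] turn rad [0.003 0.014 0.007] | shift in target tool axes [22.  -2.4  7.1] world mm [-15.5 -15.7  -7.1]
```

```bash
python3 -m crank '[[0,0.01,0,3,-1,4,1],[0,0,0,6,-1,3,1],[0,0,0,6,0,0,1],[0,0,0,5,0,0,1],[0,0,0,3,0,0,1]]'; python3 plan.py rack -20 112 150 0 39 173.4
```

```text
t: 4.65
tool_pos: [0.4483, 0.409, 0.3254]
tool_rot: [-1.055, 2.953, 0.008]
contact_force: [0.1, 0.1, 1.6]
opening: -0.0001
t 4.65 tcp [0.4483 0.409  0.3254] grasp [0.4489 0.4101 0.1704] open -0.0001 F [0.1 0.1 1.6] q [ 0.62  0.07  1.73  0.    1.33 -1.64]
shift tool mm [64.   1.3  1.5] turn rad [0.003 0.008 0.006] | shift in target tool axes [64.   0.9  2. ] world mm [-50.3 -39.6  -2. ]
```

```bash
python3 -m crank '[[0,0.006,0.006,6,0,1,1],[0,0,0,8,0,0,1],[0,0,0,8,0,0,1],[0,0,0,8,0,0,1],[0,0,0,6,0,0,1],[0,0,0,2,0,0,1]]'; python3 plan.py rack -20 112 150 0 39 173.4
python3 - <<'E'
from h import *
from station import eyes,ctrl
o=ctrl.get_obs();p=wristcam(eyes.get_image("wrist"),o)
overlay(p,"pics/w3.png")
E
```

```text
t: 5.15
tool_pos: [0.415, 0.3822, 0.3245]
tool_rot: [-1.048, 2.961, 0.005]
contact_force: [-0.6, 0.2, 0.2]
opening: -0.0004
t 5.15 tcp [0.415  0.3822 0.3245] grasp [0.4149 0.3827 0.1695] open -0.0004 F [-0.6  0.2  0.2] q [ 0.61 -0.03  1.83  0.    1.34 -1.64]
shift tool mm [21.2  0.8  1.1] turn rad [ 0.003  0.002 -0.001] | shift in target tool axes [21.2  0.8  1.1] world mm [-17.  -12.7  -1.1]
```

View pics/w3.png

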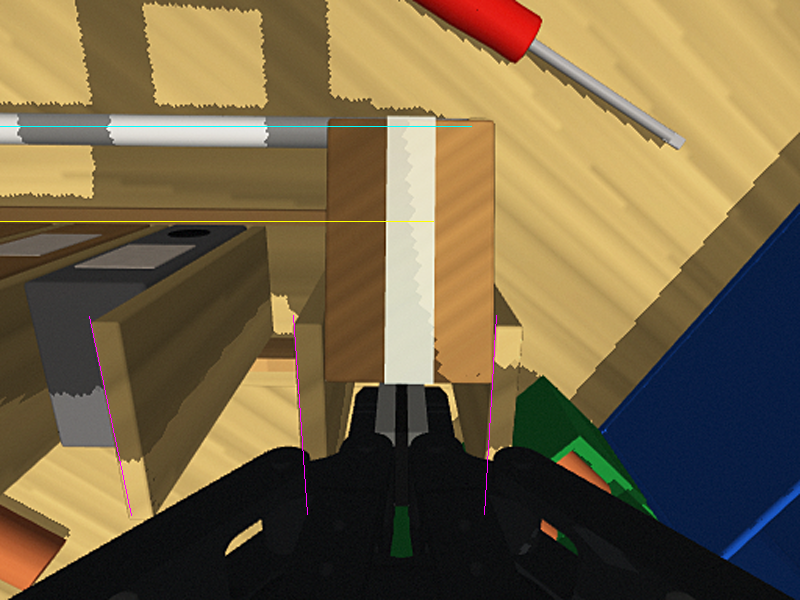

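Works: the carton is tipping, its top edge at the fingers (row ~383), front edge over the bar (row ~118). Continue past balance.

```bash
python3 -m crank '[[0,0,0,5,0,0,1],[0,0,0,5,0,0,1],[0,0,0,4,0,0,1],[0,0,0,4,0,0,1],[0,0,0,4,0,0,1],[0,0,0,3,0,0,1],[0,0,0,2,0,0,1],[0,0,0,0,0,0,1]]'; python3 plan.py rack -20 112 150 0 39 173.4
python3 - <<'E'
from h import *
from station import eyes,ctrl
o=ctrl.get_obs();p=wristcam(eyes.get_image("wrist"),o)
overlay(p,"pics/w4.png")
E
```

```text
t: 5.87
tool_pos: [0.3918, 0.3634, 0.3243]
tool_rot: [-1.047, 2.961, 0.005]
contact_force: [1.2, 0.7, 0.6]
opening: -0.0002
t 5.87 tcp [0.3918 0.3634 0.3243] grasp [0.3917 0.3639 0.1693] open -0.0002 F [1.2 0.7 0.6] q [ 0.61 -0.1   1.9   0.    1.34 -1.64]
shift tool mm [-8.6  0.8  0.9] turn rad [ 0.003  0.002 -0.001] | shift in target tool axes [-8.6  0.8  0.9] world mm [ 6.2  6.1 -0.9]
```

View pics/w4.png

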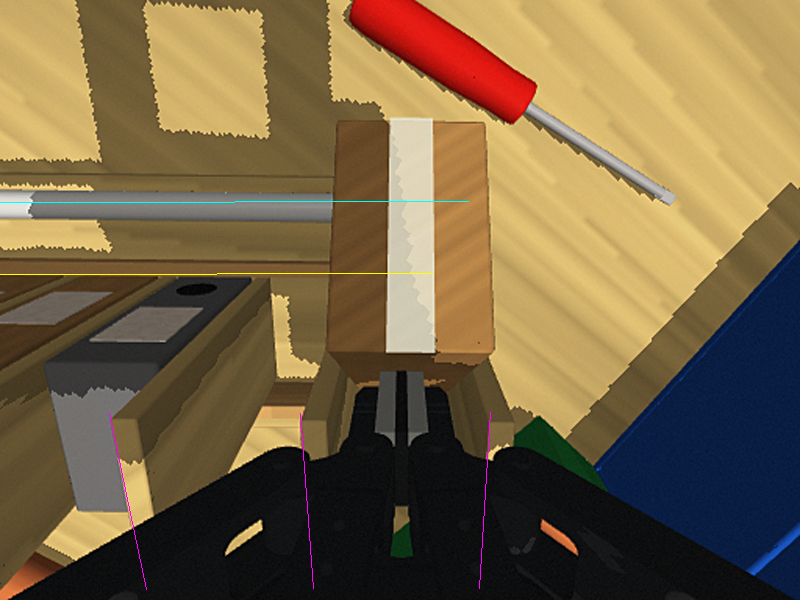

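```bash
python3 -m crank '[[0,0,0,-6,0,-8,1],[0,0,0,0,0,-30,1],[0,0,0,0,0,-40,0],[0,0,0,10,0,-25,-1],[0,0,0,35,0,0,-1],[0,-0.115,0,35,0,0,-1],[0,-0.115,0,35,0,0,-1],[0,-0.115,0,30,0,0,-1]]'; python3 plan.py rack -112 112 199 33 39
```

```text
t: 6.58
tool_pos: [0.2879, 0.2781, 0.4277]
tool_rot: [-0.932, 2.637, 0.173]
contact_force: [-1.2, 0.6, 1.2]
opening: 0.0721
t 6.58 tcp [0.2879 0.2781 0.4277] grasp [0.3302 0.3128 0.2827] open 0.0721 F [-1.2  0.6  1.2] q [ 0.57 -0.66  2.15  0.04  1.29 -1.68]
shift tool mm [66.1  1.4 80.6] turn rad [ 0.002 -0.215 -0.002] | shift in target tool axes [81.7  1.7 64.6] world mm [-27.  -19.7 -98.7]
```

Run:
```python
from h import *
from station import eyes,spotter
p=eyes.get_image("top")
overlay(p,"pics/t4.png",s=3,crop=(200,400,900,900))
print([(r["centre"],r["confidence"]) for r in spotter.look_for("carton1",p)])
```

```text
[([0.5059, 0.2488, 0.1727], 0.83), ([0.377, 0.3504, 0.1459], 0.78), ([0.5392, 0.2058, 0.1695], 0.63), ([0.7062, 0.04, 0.1473], 0.55), ([0.4484, 0.2921, 0.0212], 0.5)]
```

View pics/t4.png

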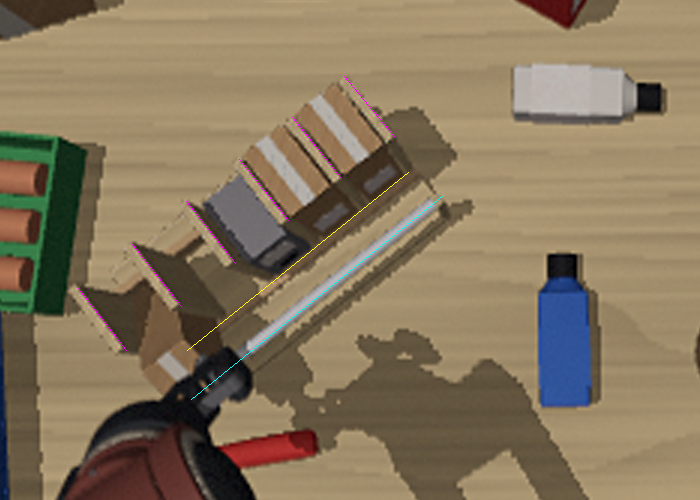

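```bash
python3 -m crank '[[0,-0.1,0,12,0,10,-1],[0,-0.1,0,18,0,15,-1],[0,0,0,18,0,15,-1],[0,0,0,12,0,10,-1],[0,0,0,5,0,3,-1],[0,0,0,0,0,0,-1]]'; python3 plan.py rack -112 112 199 33 39;  python3 - <<'E'
from h import *
from station import eyes,ctrl
o=ctrl.get_obs();p=wristcam(eyes.get_image("wrist"),o)
overlay(p,"pics/w5.png")
E
```

```text
t: 7.18
tool_pos: [0.2611, 0.2569, 0.3522]
tool_rot: [-0.863, 2.443, 0.256]
contact_force: [-0.1, 0.3, 0.9]
opening: 0.0856
t 7.18 tcp [0.2611 0.2569 0.3522] grasp [0.3263 0.3098 0.2218] open 0.0856 F [-0.1  0.3  0.9] q [ 0.55 -0.82  2.38  0.08  1.02 -1.72]
shift tool mm [11.9  1.3 19.9] turn rad [ 0.001 -0.004 -0.002] | shift in target tool axes [12.   1.3 19.8] world mm [ -0.3   1.5 -23.2]
```

View pics/w5.png

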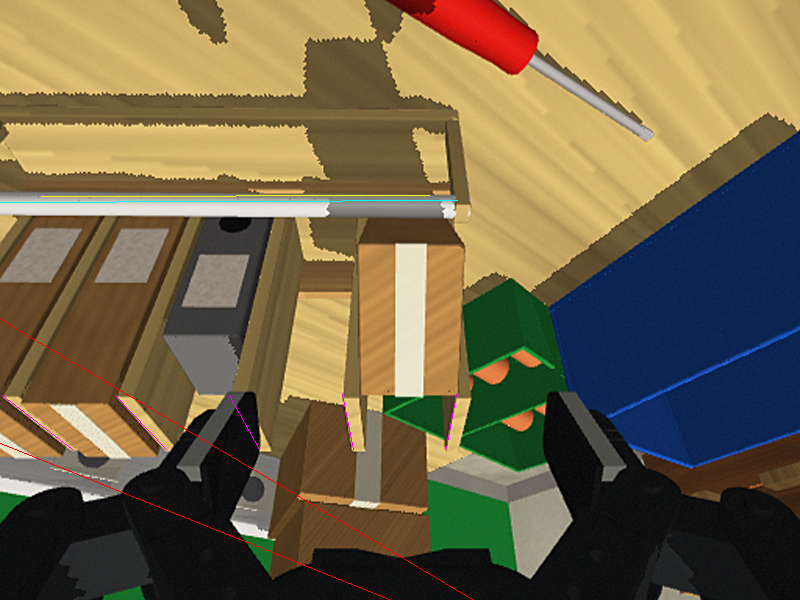

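Run:
```python
from h import *
from station import eyes,ctrl
o=ctrl.get_obs();p=wristcam(eyes.get_image("wrist"),o)
for th in (31,33,35):
  t=np.radians(th)
  for y in (.091,.133):
    pts=[]
    for (a,b) in ((0,.152),(.066,.152)):
        x=-.0345+a*np.cos(t)-b*np.sin(t); z=.02+a*np.sin(t)+b*np.cos(t)
        pts.append(fr(RK,x,y,z))
    print(th,y,(proj(p,pts)*1.5625).round())
```

```text
31 0.091 [[349. 250.]
 [355. 400.]]
31 0.133 [[459. 249.]
 [453. 400.]]
33 0.091 [[349. 236.]
 [354. 392.]]
33 0.133 [[460. 236.]
 [454. 391.]]
35 0.091 [[348. 222.]
 [353. 383.]]
35 0.133 [[460. 222.]
 [455. 382.]]
```

```bash
python3 -m crank '[[0,0,0,4,1,0,-1],[0,0,0,4,1,5,-1],[0,0,0,2,0,15,-1],[0,0,0,0,0,15,-1],[0,0,0,0,0,15,-1],[0,0,0,0,0,10,-1],[0,0,0,0,0,0,-1]]'; python3 plan.py rack -71 114 136 33 39;  python3 - <<'E'
from h import *
from station import eyes,ctrl
o=ctrl.get_obs();p=wristcam(eyes.get_image("wrist"),o)
overlay(p,"pics/w6.png")
E
```

```text
t: 7.87
tool_pos: [0.2826, 0.2771, 0.3045]
tool_rot: [-0.859, 2.429, 0.259]
contact_force: [-0.4, 0.5, -1.3]
opening: 0.0853
t 7.87 tcp [0.2826 0.2771 0.3045] grasp [0.3494 0.3311 0.1754] open 0.0853 F [-0.4  0.5 -1.3] q [ 0.57 -0.66  2.37  0.08  0.84 -1.72]
shift tool mm [11.   1.1 38.9] turn rad [-0.001  0.011 -0.001] | shift in target tool axes [10.6  1.1 39. ] world mm [  8.9   8.7 -38.5]
```

View pics/w6.png

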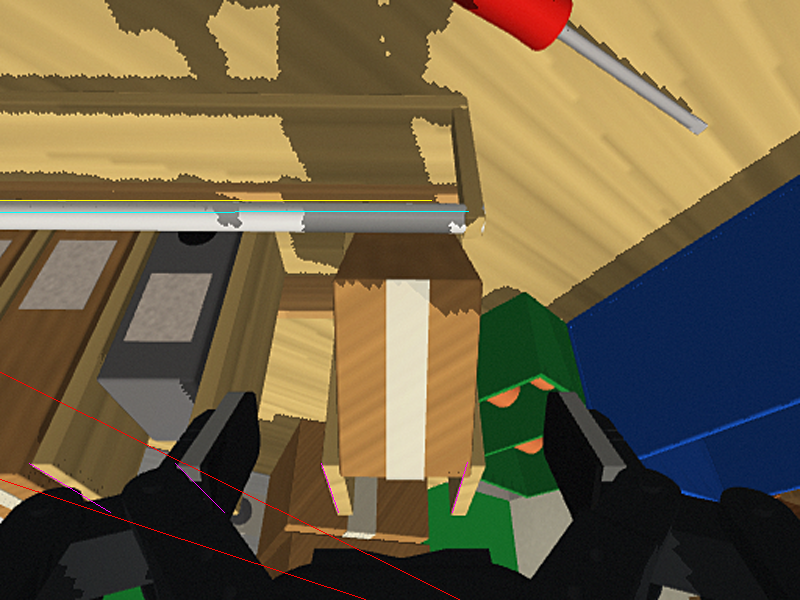

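```bash
python3 -m crank '[[0,0.01,0,4,0,5,-1],[0,0,0,4,0,10,-1],[0,0,0,3,0,10,-1],[0,0,0,0,0,8,-1],[0,0,0,0,0,4,-1],[0,0,0,0,0,0,-1]]'; python3 plan.py rack -71 114 136 33 39;  python3 - <<'E'
from h import *
from station import eyes,ctrl
o=ctrl.get_obs();p=wristcam(eyes.get_image("wrist"),o)
overlay(p,"pics/w7.png")
E
```

```text
t: 8.42
tool_pos: [0.2918, 0.2848, 0.2714]
tool_rot: [-0.861, 2.43, 0.257]
contact_force: [-0.0, -0.3, 0.2]
opening: 0.0855
t 8.42 tcp [0.2918 0.2848 0.2714] grasp [0.3584 0.3385 0.1421] open 0.0855 F [-0.  -0.3  0.2] q [ 0.58 -0.56  2.38  0.08  0.75 -1.72]
shift tool mm [2.6 1.  4.7] turn rad [-0.001  0.008  0.   ] | shift in target tool axes [2.6 1.  4.7] world mm [-0.3  1.  -5.4]
```

View pics/w7.png

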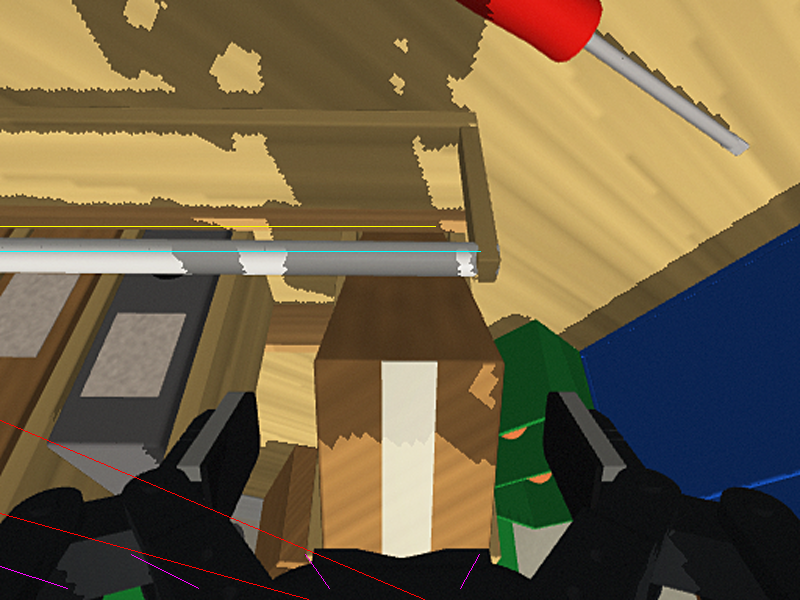

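```bash
python3 -m crank '[[0,0.005,0,2,1,4,-1],[0,0,0,0,0,0,1],[0,0,0,0,0,0,1],[0,0,0,0,0,0,1],[0,0,0,0,0,0,1],[0,0,0,0,0,0,1],[0,0,0,0,0,0,1]]' 50; python3 plan.py rack -71 114 136 33 39
```

```text
t: 9.05
tool_pos: [0.2916, 0.2861, 0.2695]
tool_rot: [-0.862, 2.431, 0.256]
contact_force: [-0.3, 0.6, -0.5]
opening: 0.0414
t 9.05 tcp [0.2916 0.2861 0.2695] grasp [0.3582 0.3396 0.1402] open 0.0414 F [-0.3  0.6 -0.5] q [ 0.58 -0.56  2.38  0.08  0.74 -1.72]
shift tool mm [ 2.2 -0.1  2.8] turn rad [-0.002  0.008  0.001] | shift in target tool axes [ 2.2 -0.1  2.8] world mm [-0.2 -0.3 -3.5]
```

```bash
python3 -m crank '[[0,0,0,-4,0,-6,1],[0,0,0,-6,0,-10,1],[0,0,0,-12,0,-18,1],[0,0,0,-14,0,-21,1],[0,0,0,-14,0,-21,1],[0,0,0,-14,0,-21,1],[0,0,0,-12,0,-18,1],[0,0,0,-6,0,-9,1]]'; python3 plan.py rack -71 114 316 0 39;python3 - <<'E'
from h import *
from station import eyes,ctrl
p=eyes.get_image("scene")
overlay(p,"pics/s5.png")
E
```

```text
t: 9.72
tool_pos: [0.2896, 0.285, 0.4171]
tool_rot: [-0.869, 2.453, 0.25]
contact_force: [0.8, -0.2, -1.7]
opening: 0.0418
t 9.72 tcp [0.2896 0.285  0.4171] grasp [0.3536 0.3369 0.2858] open 0.0418 F [ 0.8 -0.2 -1.7] q [ 0.58 -0.69  2.2   0.06  1.07 -1.69]
shift tool mm [-101.8   -0.6    0.2] turn rad [-0.    0.56  0.  ] | shift in target tool axes [-86.3  -0.6 -53.9] world mm [67.5 53.9 53.9]
```

View pics/s5.png

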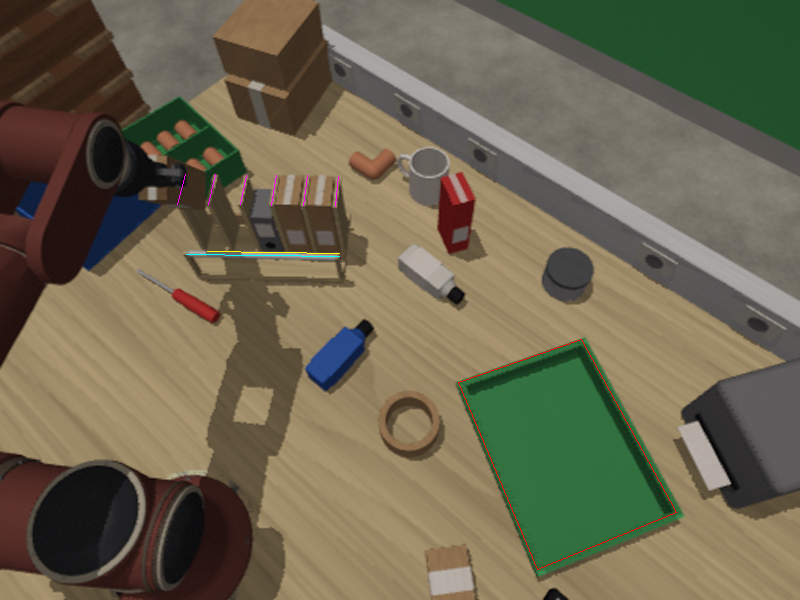

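```bash
python3 -m crank '[[0,0.11,0,-8,0,-20,1],[0,0.11,0,-14,0,-20,1],[0,0.11,0,-18,0,-10,1],[0,0.11,0,-18,0,-8,1],[0,0.11,0,-18,0,-8,1],[0,0,0,-10,-10,0,1],[0,0,0,0,-20,0,1],[0,0,0.04,0,-30,0,1]]'; python3 plan.py crate 50 -95 330 0 -30
```

```text
t: 10.43
tool_pos: [0.3721, 0.2769, 0.4942]
tool_rot: [0.991, -2.953, 0.01]
contact_force: [0.1, -0.3, -2.2]
opening: 0.0415
t 10.43 tcp [0.3721 0.2769 0.4942] grasp [0.3685 0.2747 0.3392] open 0.0415 F [ 0.1 -0.3 -2.2] q [ 0.48 -0.37  1.85 -0.    1.7  -1.74]
shift tool mm [ 352.2 -662.7   17. ] turn rad [-0.013 -0.025  1.171] | shift in target tool axes [-473.4 -582.5    9.2] world mm [ 118.7 -741.2   -9.2]
```

```bash
python3 -m crank '[[0,-0.005,0.08,-6,-40,0,1],[0,-0.005,0.08,-6,-40,0,1],[0,-0.005,0.08,-8,-40,0,1],[0,0,0.08,-8,-40,0,1],[0,0,0.08,-10,-40,0,1],[0,0,0.08,-10,-40,0,1],[0,0,0.08,-10,-40,0,1],[0,0,0.08,-10,-40,0,1]]'; python3 plan.py crate 50 -95 330 0 -30
```

```text
t: 11.1
tool_pos: [0.5495, 0.0002, 0.4795]
tool_rot: [-0.023, -3.118, 0.008]
contact_force: [0.7, 0.6, -1.7]
opening: 0.0417
t 11.10 tcp [5.495e-01 2.000e-04 4.795e-01] grasp [ 5.459e-01 -5.000e-04  3.246e-01] open 0.0417 F [ 0.7  0.6 -1.7] q [-0.13 -0.16  1.69 -0.01  1.63 -1.69]
shift tool mm [  51.8 -465.3   -1.8] turn rad [-0.011 -0.021  0.509] | shift in target tool axes [-181.4 -431.6   -5.5] world mm [ -58.7 -464.5    5.5]
```

```bash
python3 -m crank '[[0,0,0.07,-4,-40,0,1],[0,-0.005,0.07,-6,-40,0,1],[0,-0.005,0.07,-8,-40,0,1],[0,-0.005,0.07,-10,-40,0,1],[0,0,0.07,-12,-40,0,1],[0,0,0.07,-14,-40,0,1],[0,0,0.05,-14,-40,0,1],[0,0,0.02,-14,-40,0,1]]'; python3 plan.py crate 50 -95 330 0 -30
```

```text
t: 11.77
tool_pos: [0.5425, -0.3315, 0.4649]
tool_rot: [-0.82, -3.01, 0.007]
contact_force: [-0.2, -0.4, -1.5]
opening: 0.0407
t 11.77 tcp [ 0.5425 -0.3315  0.4649] grasp [ 0.539  -0.3313  0.3099] open 0.0407 F [-0.2 -0.4 -1.5] q [-0.66  0.05  1.51 -0.01  1.59 -1.7 ]
shift tool mm [ -22.5 -140.8  -19.1] turn rad [-0.01  -0.02  -0.009] | shift in target tool axes [ -21.6 -140.8  -20.1] world mm [ -51.7 -132.8   20.1]
```

```bash
python3 -m crank '[[-0.01,-0.02,-0.009,-5,-36,0,1],[0,0,0,-6,-34,0,1],[0,0,0,-4,-28,0,1],[0,0,0,-2,-18,0,1],[0,0,0,0,-8,0,1],[0,0,0,0,0,0,1]]'; python3 plan.py crate 50 -95 180 0 -30;python3 - <<'E'
from h import *
from station import eyes,ctrl
p=eyes.get_image("top")
overlay(p,"pics/t6.png")
E
```

```text
t: 12.27
tool_pos: [0.4884, -0.4611, 0.4511]
tool_rot: [-0.826, -3.018, -0.009]
contact_force: [0.4, 0.7, -2.1]
opening: 0.0412
t 12.27 tcp [ 0.4884 -0.4611  0.4511] grasp [ 0.4867 -0.4596  0.2961] open 0.0412 F [ 0.4  0.7 -2.1] q [-0.87  0.14  1.44 -0.    1.57 -1.9 ]
shift tool mm [ -5.3  -1.8 116. ] turn rad [ 0.003 -0.014 -0.011] | shift in target tool axes [ -3.7  -1.6 116.1] world mm [   2.4   -3.2 -116.1]
```

View pics/t6.png

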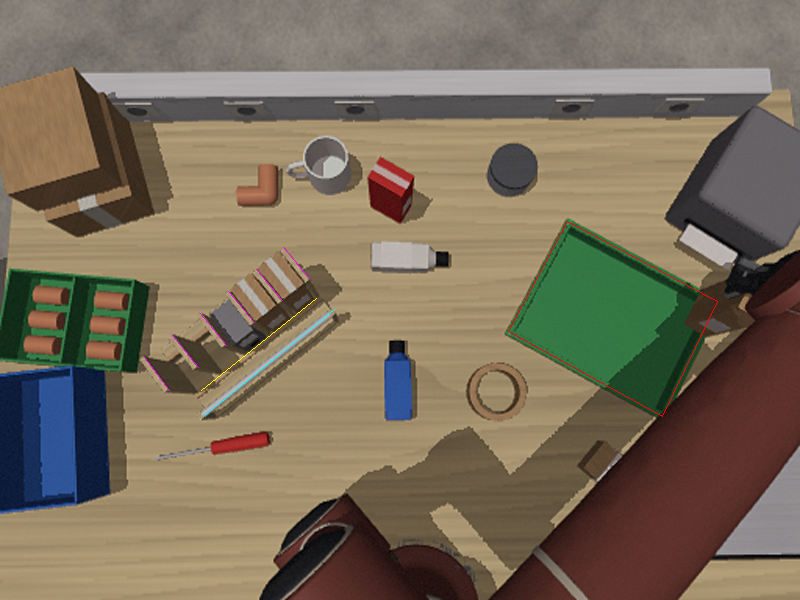

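Run:
```python
from h import *
from station import eyes
p=eyes.get_image("top")
for uv in((667,218),(765,265),(677,230),(733,270)):
  for z in(0,.1,.2): print(uv,z,back(p,np.array(uv)*.64,z).round(3))
```

```text
(667, 218) 0 [ 0.688 -0.487  0.   ]
(667, 218) 0.1 [ 0.658 -0.441  0.1  ]
(667, 218) 0.2 [ 0.629 -0.396  0.2  ]
(765, 265) 0 [ 0.595 -0.663  0.   ]
(765, 265) 0.1 [ 0.573 -0.603  0.1  ]
(765, 265) 0.2 [ 0.552 -0.543  0.2  ]
(677, 230) 0 [ 0.664 -0.504  0.   ]
(677, 230) 0.1 [ 0.637 -0.457  0.1  ]
(677, 230) 0.2 [ 0.609 -0.41   0.2  ]
(733, 270) 0 [ 0.586 -0.602  0.   ]
(733, 270) 0.1 [ 0.565 -0.547  0.1  ]
(733, 270) 0.2 [ 0.545 -0.492  0.2  ]
```

```bash
python3 -m crank '[[0,-0.014,-0.01,4,3,10,1],[0,0,0,2,2,20,1],[0,0,0,0,0,25,1],[0,0,0,0,0,25,1],[0,0,0,0,0,20,1],[0,0,0,0,0,10,1],[0,0,0,0,0,0,1]]'; python3 plan.py crate 44 -88 133 0 -30
```

```text
t: 12.95
tool_pos: [0.4939, -0.4405, 0.341]
tool_rot: [0.786, 3.032, 0.005]
contact_force: [-1.0, 0.4, -2.3]
opening: 0.0416
t 12.95 tcp [ 0.4939 -0.4405  0.341 ] grasp [ 0.4954 -0.4404  0.1861] open 0.0416 F [-1.   0.4 -2.3] q [-0.84  0.18  1.58  0.01  1.37 -1.91]
shift tool mm [ -2.5 -15.5  53. ] turn rad [0.006 0.008 0.016] | shift in target tool axes [ -3.2 -15.1  53. ] world mm [ -4.8 -14.7 -53. ]
```

```bash
python3 -m crank '[[0,0.008,0.014,-1,-7,0,1],[0,0,0,0,-4,0,1],[0,0,0,0,0,10,1],[0,0,0,0,0,16,1],[0,0,0,0,0,9,1],[0,0,0,0,0,4,1],[0,0,0,0,0,0,1]]'; python3 plan.py crate 44 -88 133 0 -30;python3 - <<'E'
from h import *
from station import eyes,ctrl
p=eyes.get_image("scene")
overlay(p,"pics/s7.png",s=3,crop=(750,500,1500,1100))
E
```

```text
t: 13.53
tool_pos: [0.4918, -0.4517, 0.3079]
tool_rot: [0.805, 3.025, -0.002]
contact_force: [-0.8, 0.5, -1.4]
opening: 0.0417
t 13.53 tcp [ 0.4918 -0.4517  0.3079] grasp [ 0.4935 -0.4523  0.1529] open 0.0417 F [-0.8  0.5 -1.4] q [-0.86  0.22  1.59  0.01  1.32 -1.91]
shift tool mm [ 0.9 -4.4 19.9] turn rad [0.002 0.011 0.003] | shift in target tool axes [ 0.6 -4.4 19.9] world mm [ -2.7  -3.5 -19.9]
```

View pics/s7.png

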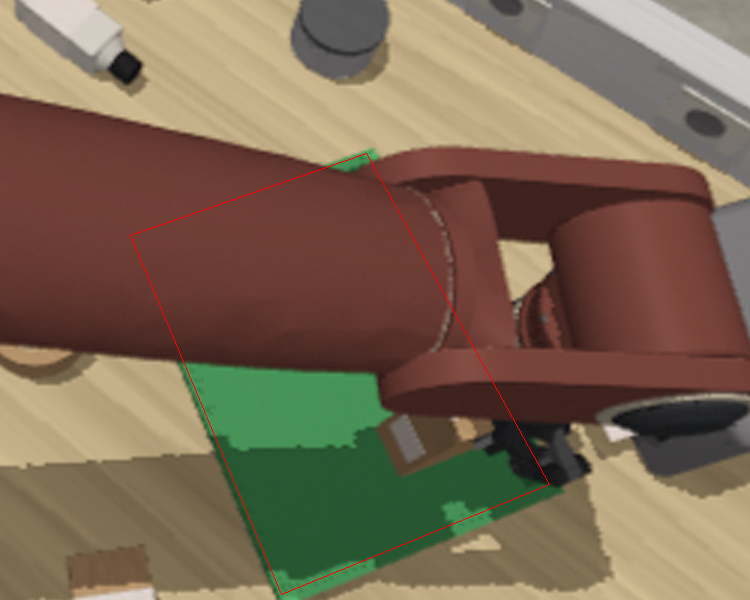

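```bash
python3 -m crank '[[0,0.01,0,0,-2,5,1],[0,0,0,0,0,5,1],[0,0,0,0,0,4,1],[0,0,0,0,0,2,1],[0,0,0,0,0,0,1]]'; python3 plan.py crate 44 -88 133 0 -30
```

```text
t: 14.0
tool_pos: [0.4913, -0.4545, 0.2935]
tool_rot: [0.807, 3.031, -0.001]
contact_force: [0.0, -0.7, -2.3]
opening: 0.0416
t 14.00 tcp [ 0.4913 -0.4545  0.2935] grasp [ 0.492  -0.4548  0.1385] open 0.0416 F [ 0.  -0.7 -2.3] q [-0.86  0.24  1.6   0.    1.3  -1.91]
shift tool mm [ 1.6 -1.7  5.5] turn rad [0.    0.005 0.003] | shift in target tool axes [ 1.6 -1.7  5.5] world mm [-2.2 -0.7 -5.5]
```

```bash
python3 -m crank '[[0,0.005,0,0,0,2,1],[0,0,0,0,0,2,1],[0,0,0,0,0,1,1],[0,0,0,0,0,0,1]]'; python3 -m crank '[[0,0,0,0,0,1.5,1],[0,0,0,0,0,1.5,1],[0,0,0,0,0,0,1]]'
```

```text
t: 14.33
tool_pos: [0.4921, -0.4551, 0.2924]
tool_rot: [0.808, 3.034, -0.002]
contact_force: [0.1, -0.2, -1.9]
opening: 0.0414
t: 14.58
tool_pos: [0.4925, -0.4555, 0.2923]
tool_rot: [0.807, 3.033, -0.003]
contact_force: [-0.0, -0.6, -2.0]
opening: 0.0415
```

```bash
python3 -m crank '[[0,0,0,0,0,4,1],[0,0,0,0,0,4,1]]'; python3 -m crank '[[0,0,0,0,0,4,1]]'
```

```text
t: 14.75
tool_pos: [0.4933, -0.4564, 0.2918]
tool_rot: [0.806, 3.031, -0.005]
contact_force: [-2.6, 0.8, 18.7]
opening: 0.0412
t: 14.83
tool_pos: [0.4937, -0.4567, 0.2919]
tool_rot: [0.805, 3.031, -0.005]
contact_force: [-6.9, 6.5, 16.3]
opening: 0.0415
```

```bash
python3 -m crank '[[0,0,0,0,0,-1,1],[0,0,0,0,0,0,-0.4],[0,0,0,0,0,0,-0.4],[0,0,0,0,0,0,-0.4],[0,0,0,0,0,0,-0.4]]'; python3 plan.py crate 44 -88 133 0 -30
python3 - <<'E'
from h import *
from station import eyes,ctrl
o=ctrl.get_obs();p=wristcam(eyes.get_image("wrist"),o)
overlay(p,"pics/w8.png")
E
```

```text
t: 15.25
tool_pos: [0.4941, -0.457, 0.2938]
tool_rot: [0.805, 3.028, -0.008]
contact_force: [1.1, 0.3, -0.3]
opening: 0.0598
t 15.25 tcp [ 0.4941 -0.457   0.2938] grasp [ 0.4951 -0.4581  0.1388] open 0.0598 F [ 1.1  0.3 -0.3] q [-0.86  0.25  1.59  0.    1.3  -1.91]
shift tool mm [ 5.2 -0.9  5.8] turn rad [-0.003  0.01   0.004] | shift in target tool axes [ 5.2 -0.9  5.8] world mm [-5.   1.8 -5.8]
```

View pics/w8.png

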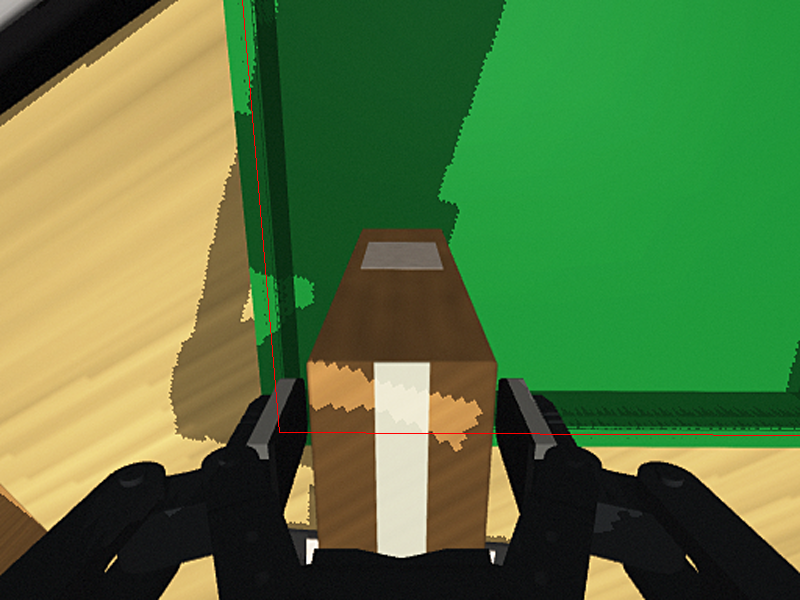

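```bash
python3 -m crank '[[0,0,0,0,0,-10,-0.4],[0,0,0,0,0,-25,-0.4],[0,0,0,0,0,-35,-0.4],[0,0,0,0,0,-40,0],[0,0,0,0,0,-40,1],[0,0,-0.03,0,20,-15,1],[0,0,-0.06,0,36,0,1],[0,0,-0.06,0,40,0,1]]';python3 -m crank '[[0,0,-0.06,0,40,0,1],[0,0,-0.06,0,40,0,1],[0,0,-0.06,0,40,0,1],[0,0,-0.06,0,40,0,1],[0,0,-0.06,0,40,0,1],[0,0,-0.06,0,40,0,1],[0,0,-0.06,0,40,0,1],[0,0,-0.06,0,40,0,1]]'; python3 plan.py rack 70 -52.5 230 0 39 173.4
```

```text
t: 15.97
tool_pos: [0.534, -0.3738, 0.4659]
tool_rot: [0.585, 3.083, -0.005]
contact_force: [0.5, 0.2, -0.0]
opening: 0.0005
t: 16.63
tool_pos: [0.585, -0.0488, 0.4729]
tool_rot: [-0.196, 3.122, -0.016]
contact_force: [0.8, -0.7, 0.8]
opening: -0.0002
t 16.63 tcp [ 0.585  -0.0488  0.4729] grasp [ 0.5872 -0.0503  0.3179] open -0.0002 F [ 0.8 -0.7  0.8] q [-0.21 -0.07  1.62 -0.01  1.57 -1.91]
shift tool mm [-29.1 346.8  66. ] turn rad [-0.014  0.009 -0.555] | shift in target tool axes [-207.9  278.2   69.5] world mm [-13.5 347.1 -69.5]
```

```bash
python3 -m crank '[[0,0,-0.07,-6,39,0,1],[0,0,-0.07,-8,39,0,1],[0,0,-0.07,-12,39,0,1],[0,0,-0.07,-14,39,0,1],[0,0,-0.07,-14,38,0,1],[0,0,-0.07,-16,36,0,1],[-0.01,0,-0.06,-16,36,0,1],[0,0,-0.04,-14,26,0,1]]'; python3 -m crank '[[0,0,0,-10,10,0,1],[0,0,0,0,0,0,1]]'; python3 plan.py rack 70 -52.5 230 0 39 173.4
```

```text
t: 17.3
tool_pos: [0.5668, 0.2737, 0.4763]
tool_rot: [-1.035, 2.95, -0.007]
contact_force: [0.4, -0.4, 0.1]
opening: -0.0002
t: 17.47
tool_pos: [0.5665, 0.2937, 0.4772]
tool_rot: [-1.046, 2.945, -0.005]
contact_force: [-0.1, -0.5, -1.2]
opening: 0.0003
t 17.47 tcp [0.5665 0.2937 0.4772] grasp [0.569  0.294  0.3222] open 0.0003 F [-0.1 -0.5 -1.2] q [ 0.36  0.05  1.5  -0.    1.58 -1.89]
shift tool mm [-5.7  1.1 73.9] turn rad [-0.008  0.014  0.002] | shift in target tool axes [-6.7  0.5 73.8] world mm [  4.9   4.6 -73.8]
```

```bash
python3 -m crank '[[-0.008,0.014,0,-3,0,10,1],[0,0,0,-2,0,25,1],[0,0,0,0,0,30,1],[0,0,0,0,0,20,1],[0,0,0,0,0,8,1],[0,0,0,0,0,0,1]]'; python3 plan.py rack 70 -52.5 150 0 39 173.4;  python3 - <<'E'
from h import *
from station import eyes,ctrl
o=ctrl.get_obs();p=wristcam(eyes.get_image("wrist"),o)
overlay(p,"pics/w9.png")
E
```

```text
t: 17.97
tool_pos: [0.5738, 0.2911, 0.382]
tool_rot: [-1.036, 2.965, -0.005]
contact_force: [0.6, -0.1, 0.1]
opening: -0.0001
t 17.97 tcp [0.5738 0.2911 0.382 ] grasp [0.5741 0.2907 0.227 ] open -0.0001 F [ 0.6 -0.1  0.1] q [ 0.35  0.11  1.59 -0.    1.44 -1.89]
shift tool mm [-2.6  7.2 58.5] turn rad [-0.003 -0.    -0.008] | shift in target tool axes [-2.7  7.  58.6] world mm [ -2.4   7.2 -58.6]
```

View pics/w9.png

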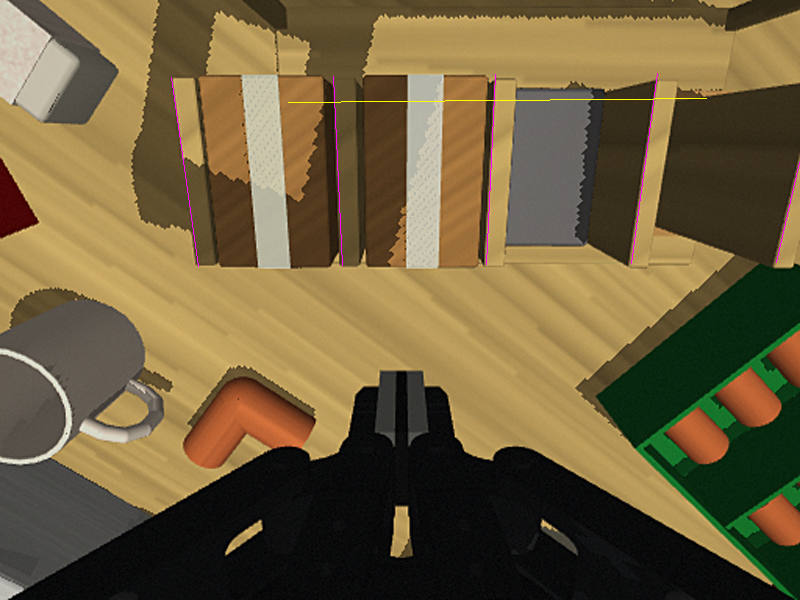

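```bash
python3 -m crank '[[0,0,-0.008,-1,4,0,1],[0,0,0,0,2,5,1],[0,0,0,0,0,15,1],[0,0,0,0,0,18,1],[0,0,0,0,0,12,1],[0,0,0,0,0,5,1],[0,0,0,0,0,0,1]]'; python3 plan.py rack -27 -52.5 150 0 39 173.4
```

```text
t: 18.6
tool_pos: [0.5734, 0.2959, 0.3314]
tool_rot: [-1.041, 2.949, -0.005]
contact_force: [0.1, 0.0, 0.0]
opening: -0.0003
t 18.60 tcp [0.5734 0.2959 0.3314] grasp [0.5756 0.2962 0.1764] open -0.0003 F [0.1 0.  0. ] q [ 0.36  0.15  1.63 -0.    1.34 -1.89]
shift tool mm [97.1  2.9  6.8] turn rad [-0.008  0.012 -0.002] | shift in target tool axes [97.1  3.   8. ] world mm [-77.3 -58.7  -8. ]
```

```bash
python3 -m crank '[[-0.008,0.012,0,4,2,5,1],[0,0,0,9,1,3,1],[0,0,0,10,0,0,1],[0,0,0,9,0,0,1],[0,0,0,8,0,0,1],[0,0,0,8,0,0,1],[0,0,0,8,0,0,1],[0,0,0,6,0,0,1]]'; python3 plan.py rack -27 -52.5 150 0 39 173.4
```

```text
t: 19.27
tool_pos: [0.5192, 0.2566, 0.3263]
tool_rot: [-1.045, 2.957, 0.002]
contact_force: [-0.7, 0.4, 0.4]
opening: -0.0003
t 19.27 tcp [0.5192 0.2566 0.3263] grasp [0.52   0.257  0.1713] open -0.0003 F [-0.7  0.4  0.4] q [ 0.33  0.    1.8   0.    1.34 -1.92]
shift tool mm [30.2 -0.5  2.7] turn rad [-0.001  0.006 -0.001] | shift in target tool axes [30.2 -0.5  2.9] world mm [-23.2 -19.4  -2.9]
```

```bash
python3 -m crank '[[0,0,0,5,0,1,1],[0,0,0,5,0,0,1],[0,0,0,4,0,0,1],[0,0,0,4,0,0,1],[0,0,0,4,0,0,1],[0,0,0,3,0,0,1],[0,0,0,3,0,0,1],[0,0,0,0,0,0,1]]'; python3 plan.py rack -27 -52.5 150 0 39 173.4
python3 - <<'E'
from h import *
from station import eyes,ctrl
o=ctrl.get_obs();p=wristcam(eyes.get_image("wrist"),o)
overlay(p,"pics/w10.png")
E
```

```text
t: 19.93
tool_pos: [0.4938, 0.236, 0.3246]
tool_rot: [-1.044, 2.959, 0.001]
contact_force: [0.8, -0.4, -0.4]
opening: -0.0003
t 19.93 tcp [0.4938 0.236  0.3246] grasp [0.4944 0.2363 0.1696] open -0.0003 F [ 0.8 -0.4 -0.4] q [ 0.31 -0.07  1.87  0.    1.34 -1.94]
shift tool mm [-2.5 -0.5  1.2] turn rad [-0.001  0.004 -0.002] | shift in target tool axes [-2.5 -0.5  1.2] world mm [ 2.3  1.2 -1.2]
```

View pics/w10.png

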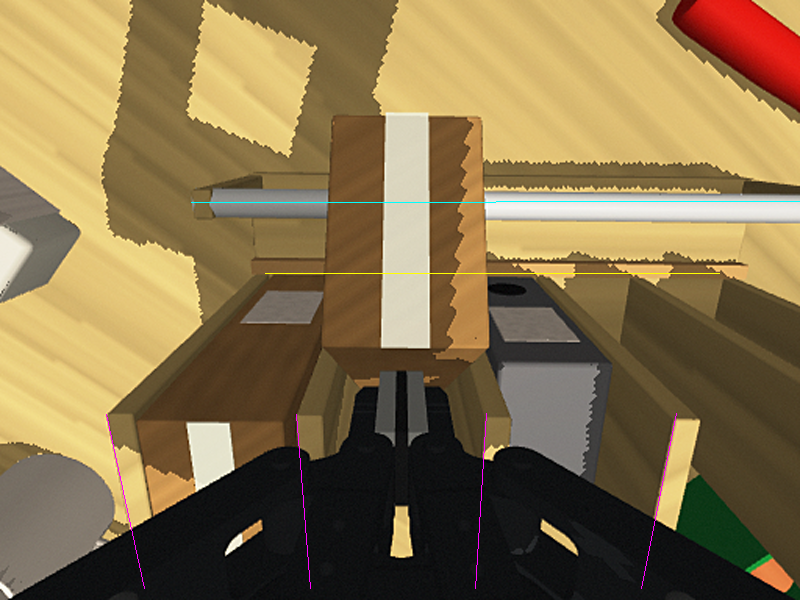

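Tipped onto the bar (top edges at rows 115–350). Back off, up and over to the pre-grasp.

```bash
python3 -m crank '[[0,0,0,-6,0,-8,1],[0,0,0,0,0,-30,1],[0,0,0,0,0,-40,0],[0,0,0,10,0,-25,-1],[0,0,0,35,0,0,-1],[0,-0.115,0,35,0,0,-1],[0,-0.115,0,35,0,0,-1],[0,-0.115,0,30,0,0,-1]]'; python3 -m crank '[[0,-0.1,0,12,0,10,-1],[0,-0.1,0,18,0,15,-1],[0,0,0,18,0,15,-1],[0,0,0,14,0,14,-1],[0,0,0,6,0,8,-1],[0,0,0,0,0,0,-1]]'; python3 plan.py rack -112 -53 199 33 39
```

```text
t: 20.65
tool_pos: [0.3895, 0.1516, 0.4279]
tool_rot: [-0.938, 2.628, 0.167]
contact_force: [-1.1, -0.6, -0.1]
opening: 0.0722
t: 21.15
tool_pos: [0.3653, 0.1306, 0.3457]
tool_rot: [-0.863, 2.416, 0.243]
contact_force: [0.2, -0.1, -0.2]
opening: 0.0854
t 21.15 tcp [0.3653 0.1306 0.3457] grasp [0.434  0.1837 0.2173] open 0.0854 F [ 0.2 -0.1 -0.2] q [ 0.06 -0.72  2.34  0.37  1.04 -2.3 ]
shift tool mm [10.   0.3 13.4] turn rad [-0.013  0.019  0.009] | shift in target tool axes [ 9.7  0.  13.6] world mm [ -0.6  -0.4 -16.7]
```

```bash
python3 -m crank '[[-0.013,0.019,0.009,4,0,4,-1],[0,0,0,4,0,8,-1],[0,0,0,2,0,15,-1],[0,0,0,0,0,15,-1],[0,0,0,0,0,10,-1],[0,0,0,0,0,0,-1]]'; python3 plan.py rack -71 -53 136 33 39;  python3 - <<'E'
from h import *
from station import eyes,ctrl
o=ctrl.get_obs();p=wristcam(eyes.get_image("wrist"),o)
overlay(p,"pics/w11.png")
E
```

```text
t: 21.65
tool_pos: [0.3853, 0.1452, 0.301]
tool_rot: [-0.865, 2.432, 0.254]
contact_force: [0.1, 1.1, 0.0]
opening: 0.0855
t 21.65 tcp [0.3853 0.1452 0.301 ] grasp [0.4516 0.1985 0.1715] open 0.0855 F [0.1 1.1 0. ] q [ 0.1  -0.58  2.33  0.39  0.92 -2.32]
shift tool mm [ 6.2  1.4 37.8] turn rad [-0.002  0.005  0.003] | shift in target tool axes [ 6.   1.3 37.9] world mm [ 11.3  10.8 -35. ]
```

View pics/w11.png

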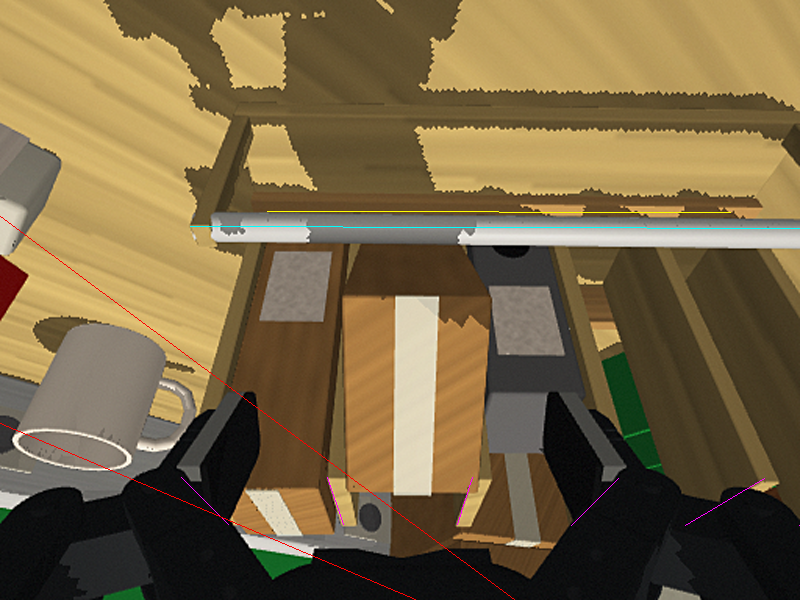

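```bash
python3 -m crank '[[0,0.005,0,3,2,5,-1],[0,0,0,2,1,10,-1],[0,0,0,2,0,11,-1],[0,0,0,0,0,9,-1],[0,0,0,0,0,6,-1],[0,0,0,0,0,0,-1]]'; python3 plan.py rack -71 -50.5 136 33 39
```

```text
t: 22.2
tool_pos: [0.3987, 0.1589, 0.2673]
tool_rot: [-0.866, 2.428, 0.249]
contact_force: [-0.3, -1.2, -0.7]
opening: 0.0853
t 22.20 tcp [0.3987 0.1589 0.2673] grasp [0.4657 0.212  0.138 ] open 0.0853 F [-0.3 -1.2 -0.7] q [ 0.13 -0.47  2.32  0.4   0.81 -2.33]
shift tool mm [ 3.7  1.6 -0.8] turn rad [-0.006  0.008  0.007] | shift in target tool axes [ 3.7  1.5 -0.8] world mm [-3.7 -1.  -1.3]
```

```bash
python3 -m crank '[[-0.006,0.008,0.007,3,1,3,-1],[0,0,0,0,0,0,1],[0,0,0,0,0,0,1],[0,0,0,0,0,0,1],[0,0,0,0,0,0,1],[0,0,0,0,0,0,1],[0,0,0,0,0,0,1]]' 50; python3 plan.py rack -71 -50.5 136 33 39
python3 -m crank '[[0,0,0,-4,0,-6,1],[0,0,0,-6,0,-10,1],[0,0,0,-12,0,-18,1],[0,0,0,-14,0,-21,1],[0,0,0,-14,0,-21,1],[0,0,0,-14,0,-21,1],[0,0,0,-14,0,-21,1],[0,0,0,-14,0,-21,1]]'; python3 plan.py crate 46 0 330 0 -30
```

```text
t: 22.78
tool_pos: [0.3975, 0.159, 0.265]
tool_rot: [-0.862, 2.437, 0.255]
contact_force: [1.3, 0.6, -1.4]
opening: 0.0413
t 22.78 tcp [0.3975 0.159  0.265 ] grasp [0.4634 0.2121 0.1351] open 0.0413 F [ 1.3  0.6 -1.4] q [ 0.13 -0.47  2.33  0.4   0.82 -2.32]
shift tool mm [ 1.6  0.8 -2.2] turn rad [-0.001  0.002 -0.   ] | shift in target tool axes [ 1.6  0.8 -2.2] world mm [-2.5 -1.   1. ]
t: 23.45
tool_pos: [0.3951, 0.1584, 0.4231]
tool_rot: [-0.871, 2.474, 0.25]
contact_force: [0.4, 0.1, -3.1]
opening: 0.0414
t 23.45 tcp [0.3951 0.1584 0.4231] grasp [0.4566 0.2092 0.2902] open 0.0414 F [ 0.4  0.1 -3.1] q [ 0.14 -0.62  2.15  0.3   1.16 -2.17]
shift tool mm [ 163.2 -506.2 -174.1] turn rad [0.33  0.469 1.17 ] | shift in target tool axes [-390.2 -396.4  -61.9] world mm [ 139.7 -538.4   61.9]
```

```bash
python3 -m crank '[[0,0.11,0,-8,0,-20,1],[0,0.11,0,-14,0,-20,1],[0,0.11,0,-14,0,-16,1],[0,0.11,0,-14,0,-12,1],[0,0.11,0,-12,0,-10,1],[0,0,0,-8,-10,0,1],[0,0,0.02,0,-20,0,1],[0,0,0.06,0,-32,0,1]]'; python3 plan.py crate 46 0 330 0 -30
```

```text
t: 24.12
tool_pos: [0.4626, 0.1362, 0.5263]
tool_rot: [0.918, -2.974, 0.013]
contact_force: [1.2, -0.2, -2.2]
opening: 0.0414
t 24.12 tcp [0.4626 0.1362 0.5263] grasp [0.4587 0.1336 0.3714] open 0.0414 F [ 1.2 -0.2 -2.2] q [ 0.13 -0.33  1.76 -0.01  1.74 -2.04]
shift tool mm [ 229.9 -467.2   48.1] turn rad [-0.017 -0.028  1.122] | shift in target tool axes [-320.6 -411.    41.3] world mm [  72.2 -516.2  -41.3]
```

```bash
python3 -m crank '[[0,-0.005,0.08,-4,-40,0,1],[0,-0.005,0.08,-4,-40,0,1],[0,-0.005,0.08,-4,-40,0,1],[0,0,0.08,-4,-40,0,1],[0,0,0.08,-4,-40,0,1],[0,0,0.08,-4,-40,0,1],[0,0,0.08,-4,-40,0,1],[0,0,0.08,-4,-40,0,1]]'; python3 plan.py crate 46 0 330 0 -30
```

```text
t: 24.78
tool_pos: [0.5926, -0.1623, 0.5244]
tool_rot: [-0.106, -3.125, 0.009]
contact_force: [0.2, 0.6, -2.8]
opening: 0.0417
t 24.78 tcp [ 0.5926 -0.1623  0.5244] grasp [ 0.5903 -0.1631  0.3694] open 0.0417 F [ 0.2  0.6 -2.8] q [-0.39 -0.01  1.48 -0.01  1.68 -1.89]
shift tool mm [  42.4 -220.8   41.4] turn rad [-0.009 -0.013  0.456] | shift in target tool axes [ -58.8 -217.4   39.4] world mm [ -57.8 -217.7  -39.4]
```

```bash
python3 -m crank '[[0,-0.005,0.08,-2,-38,2,1],[0,-0.005,0.08,-4,-36,4,1],[0,0,0.08,-6,-32,4,1],[0,0,0.08,-10,-28,4,1],[0,0,0.06,-8,-26,4,1],[0,0,0.03,-8,-20,4,1],[0,0,0,-5,-10,4,1],[0,0,0,0,0,0,1]]'; python3 plan.py crate 46 0 180 0 -30
```

```text
t: 25.45
tool_pos: [0.5809, -0.3774, 0.4923]
tool_rot: [-0.795, -3.026, 0.009]
contact_force: [-1.3, -0.2, -3.2]
opening: 0.0417
t 25.45 tcp [ 0.5809 -0.3774  0.4923] grasp [ 0.5788 -0.3778  0.3373] open 0.0417 F [-1.3 -0.2 -3.2] q [-0.68  0.18  1.33 -0.01  1.64 -1.74]
shift tool mm [ 37.1 -23.5 157.9] turn rad [-0.009 -0.011  0.01 ] | shift in target tool axes [ 38.6 -25.3 157.3] world mm [ -46.    -2.6 -157.3]
```

```bash
python3 -m crank '[[-0.009,-0.011,0.01,8,-6,0,1],[0,0,0,10,-6,0,1],[0,0,0,8,-5,0,1],[0,0,0,4,-2,0,1],[0,0,0,0,0,0,1]]'; python3 plan.py crate 46 0 180 0 -30
```

```text
t: 25.87
tool_pos: [0.5426, -0.3747, 0.4923]
tool_rot: [-0.806, -3.036, -0.005]
contact_force: [0.4, -0.7, -3.3]
opening: 0.0412
t 25.87 tcp [ 0.5426 -0.3747  0.4923] grasp [ 0.5426 -0.3742  0.3373] open 0.0412 F [ 0.4 -0.7 -3.3] q [-0.72  0.1   1.42  0.    1.62 -1.77]
shift tool mm [  3.9  -8.9 157.3] turn rad [ 0.003 -0.001  0.004] | shift in target tool axes [  4.   -8.4 157.3] world mm [  -7.7   -5.3 -157.3]
```

```bash
python3 -m crank '[[0,0,0.004,2,-3,5,1],[0,0,0,0,-2,15,1],[0,0,0,0,0,30,1],[0,0,0,0,0,35,1],[0,0,0,0,0,35,1],[0,0,0,0,0,25,1],[0,0,0,0,0,10,1],[0,0,0,0,0,0,1]]'; python3 plan.py crate 46 4 128 0 -30
```

```text
t: 26.53
tool_pos: [0.5386, -0.3751, 0.3314]
tool_rot: [0.804, 3.028, 0.0]
contact_force: [-0.5, 1.2, -3.4]
opening: 0.042
t 26.53 tcp [ 0.5386 -0.3751  0.3314] grasp [ 0.5399 -0.3754  0.1764] open 0.0420 F [-0.5  1.2 -3.4] q [-0.72  0.18  1.6   0.    1.35 -1.77]
shift tool mm [ 1.2 -2.2 48.4] turn rad [0.002 0.008 0.004] | shift in target tool axes [ 0.8 -2.1 48.4] world mm [ -1.8  -1.5 -48.4]
```

```bash
python3 -m crank '[[0,0.008,0.004,0,-1,8,1],[0,0,0,0,0,13,1],[0,0,0,0,0,11,1],[0,0,0,0,0,6,1],[0,0,0,0,0,4,1],[0,0,0,0,0,0,1]]'; python3 plan.py crate 46 4 128 0 -30
```

```text
t: 27.03
tool_pos: [0.5397, -0.377, 0.2901]
tool_rot: [0.811, 3.028, -0.001]
contact_force: [0.2, -1.1, -2.1]
opening: 0.0416
t 27.03 tcp [ 0.5397 -0.377   0.2901] grasp [ 0.5407 -0.3774  0.1351] open 0.0416 F [ 0.2 -1.1 -2.1] q [-0.72  0.22  1.63  0.    1.29 -1.77]
shift tool mm [ 2.8 -1.   7.1] turn rad [0.001 0.007 0.   ] | shift in target tool axes [ 2.7 -1.   7.1] world mm [-2.9  0.5 -7.1]
```

```bash
python3 -m crank '[[0,0.005,0,0,0,4,1],[0,0,0,0,0,4,1]]'; python3 -m crank '[[0,0,0,0,0,3,1],[0,0,0,0,0,3,1]]'
```

```text
t: 27.2
tool_pos: [0.5407, -0.3778, 0.2856]
tool_rot: [0.811, 3.029, -0.002]
contact_force: [-5.0, 4.1, 15.1]
opening: 0.0417
t: 27.37
tool_pos: [0.5412, -0.3782, 0.2857]
tool_rot: [0.811, 3.03, -0.002]
contact_force: [-5.4, 4.9, 7.7]
opening: 0.0414
```

Touchdown. Release, retreat, and head for the last carton.

```bash
python3 -m crank '[[0,0,0,0,0,0,-0.3],[0,0,0,0,0,0,-0.4],[0,0,0,0,0,0,-0.4],[0,0,0,0,0,0,-0.4]]';  python3 - <<'E'
from h import *
from station import eyes,ctrl
o=ctrl.get_obs();p=wristcam(eyes.get_image("wrist"),o)
overlay(p,"pics/w12.png")
E
python3 -m crank '[[0,0,0,0,0,-10,-0.4],[0,0,0,0,0,-25,-0.4],[0,0,0,0,0,-35,-0.4],[0,0,0,0,0,-40,-0.4],[0,0,0,0,0,-40,0],[0,0,0,0,0,-20,1],[0,0,0,0,10,0,1],[0,0,0,0,0,0,1]]'; python3 plan.py rack 70 -108 230 0 39 173.4
```

```text
t: 27.7
tool_pos: [0.5427, -0.3795, 0.291]
tool_rot: [0.809, 3.021, -0.009]
contact_force: [0.2, 0.0, -0.1]
opening: 0.0599
t: 28.42
tool_pos: [0.5452, -0.3684, 0.4693]
tool_rot: [0.811, 3.024, -0.006]
contact_force: [-0.3, 0.2, -0.3]
opening: 0.0113
t 28.42 tcp [ 0.5452 -0.3684  0.4693] grasp [ 0.5466 -0.3694  0.3143] open 0.0113 F [-0.3  0.2 -0.3] q [-0.71  0.1   1.46  0.    1.57 -1.75]
shift tool mm [259.7 570.5  62.6] turn rad [-0.007  0.009 -1.205] | shift in target tool axes [-440.   446.1   65.9] world mm [ 61.2 623.5 -65.9]
```

View pics/w12.png

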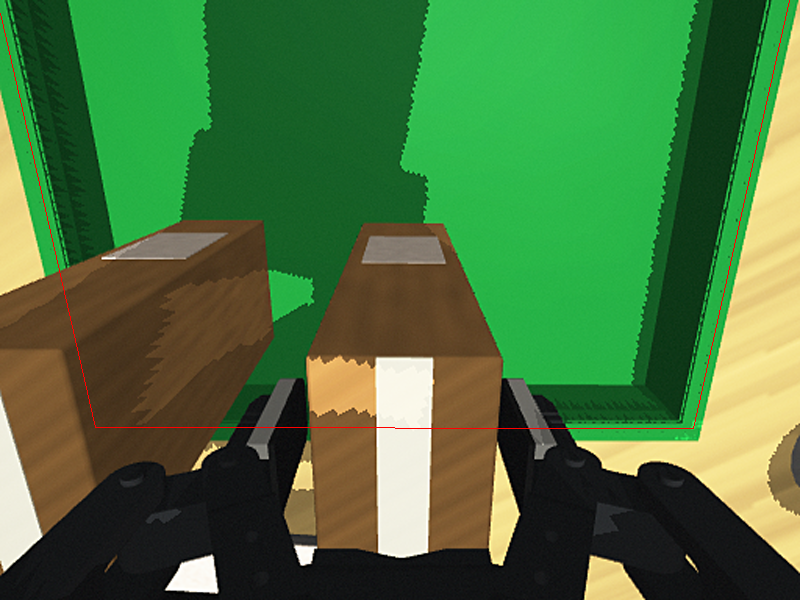

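```bash
python3 -m crank '[[0,0,-0.07,-5,30,0,1],[0,0,-0.07,-7,40,0,1],[0,0,-0.07,-7,40,0,1],[0,0,-0.07,-7,40,0,1],[0,0,-0.07,-7,40,0,1],[0,0,-0.07,-7,40,0,1],[0,0,-0.07,-7,40,0,1],[0,0,-0.07,-7,40,0,1]]';python3 -m crank '[[0,0,-0.07,-7,40,0,1],[0,0,-0.07,-7,40,0,1],[0,0,-0.07,-7,40,0,1],[0,0,-0.07,-7,40,0,1]]'; python3 plan.py rack 70 -108 230 0 39 173.4
```

```text
t: 29.08
tool_pos: [0.6783, -0.0845, 0.4511]
tool_rot: [0.078, -3.13, 0.004]
contact_force: [0.4, -0.1, 0.2]
opening: -0.0
t: 29.42
tool_pos: [0.68, 0.0812, 0.4383]
tool_rot: [0.536, -3.069, -0.005]
contact_force: [1.2, -0.5, 0.5]
opening: 0.0
t 29.42 tcp [0.68   0.0812 0.4383] grasp [0.6758 0.0809 0.2833] open 0.0000 F [ 1.2 -0.5  0.5] q [ 0.01  0.18  1.42 -0.    1.57 -1.91]
shift tool mm [  9.4 188.3  36.6] turn rad [ 0.012 -0.024 -0.335] | shift in target tool axes [-52.3 181.5  34.9] world mm [-73.6 173.9 -34.9]
```

```bash
python3 -m crank '[[0,-0.01,-0.07,0,38,0,1],[0.005,-0.01,-0.07,-3,36,0,1],[0.005,0,-0.07,-5,32,0,1],[0,0,-0.06,-8,28,0,1],[0,0,-0.04,-9,22,0,1],[0,0,0,-6,12,0,1],[0,0,0,0,0,0,1]]'; python3 plan.py rack 70 -108 150 0 39 173.4
```

```text
t: 30.0
tool_pos: [0.6189, 0.2631, 0.4183]
tool_rot: [1.045, -2.93, -0.008]
contact_force: [-0.7, -1.1, -0.8]
opening: 0.0001
t 30.00 tcp [0.6189 0.2631 0.4183] grasp [0.6142 0.2622 0.2634] open 0.0001 F [-0.7 -1.1 -0.8] q [ 0.29  0.16  1.47  0.    1.54 -1.97]
shift tool mm [12.1  0.4 95.3] turn rad [ 0.015 -0.027  0.004] | shift in target tool axes [14.8  1.7 94.9] world mm [-12.6  -7.9 -94.9]
```

```bash
python3 -m crank '[[0.015,-0.027,0.004,2,0,10,1],[0,0,0,3,0,20,1],[0,0,0,2,0,20,1],[0,0,0,0,0,18,1],[0,0,0,0,0,10,1],[0,0,0,0,0,0,1]]'; python3 plan.py rack 70 -108 150 0 39 173.4;  python3 - <<'E'
from h import *
from station import eyes,ctrl
o=ctrl.get_obs();p=wristcam(eyes.get_image("wrist"),o)
overlay(p,"pics/w13.png")
E
```

```text
t: 30.5
tool_pos: [0.6138, 0.2537, 0.3317]
tool_rot: [1.035, -2.96, 0.007]
contact_force: [-0.7, -0.4, -0.2]
opening: -0.0001
t 30.50 tcp [0.6138 0.2537 0.3317] grasp [0.6132 0.2527 0.1767] open -0.0001 F [-0.7 -0.4 -0.2] q [ 0.28  0.2   1.58 -0.    1.37 -1.96]
shift tool mm [4.9 5.8 8.3] turn rad [-0.002 -0.007 -0.008] | shift in target tool axes [4.9 5.8 8.3] world mm [-7.4  1.4 -8.3]
```

View pics/w13.png

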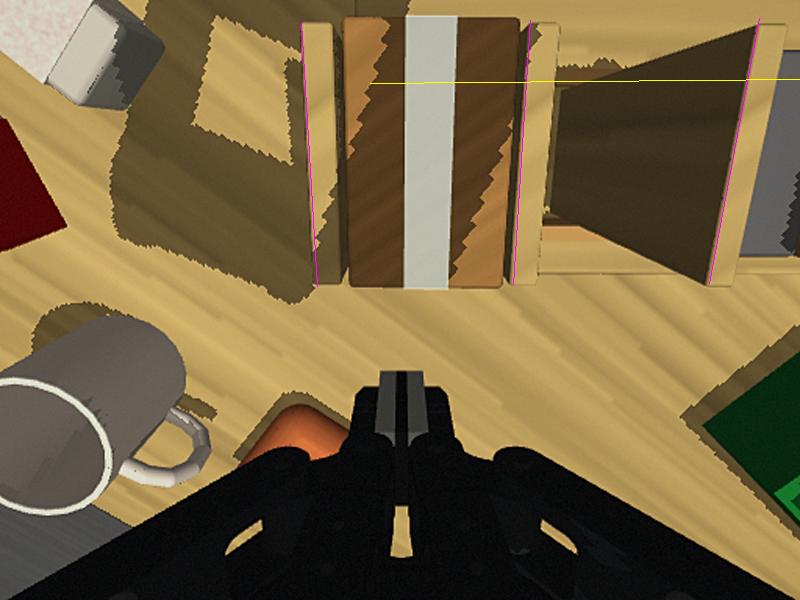

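```bash
python3 -m crank '[[0,-0.007,-0.008,5,4,6,1],[0,0,0,9,2,3,1],[0,0,0,10,0,0,1],[0,0,0,9,0,0,1],[0,0,0,8,0,0,1],[0,0,0,8,0,0,1],[0,0,0,8,0,0,1],[0,0,0,6,0,0,1]]'; python3 plan.py rack -27 -108 150 0 39 173.4
```

```text
t: 31.22
tool_pos: [0.5582, 0.2149, 0.3292]
tool_rot: [-1.043, 2.949, -0.005]
contact_force: [1.0, 0.2, 0.7]
opening: 0.0002
t 31.22 tcp [0.5582 0.2149 0.3292] grasp [0.5604 0.2151 0.1742] open 0.0002 F [1.  0.2 0.7] q [ 0.24  0.04  1.75 -0.    1.33 -2.01]
shift tool mm [34.3  1.   5.4] turn rad [-0.008  0.012 -0.001] | shift in target tool axes [34.3  1.   5.8] world mm [-27.2 -20.8  -5.8]
```

```bash
python3 -m crank '[[-0.008,0.012,0,6,0,3,1],[0,0,0,5,0,2,1],[0,0,0,5,0,0,1],[0,0,0,5,0,0,1],[0,0,0,4,0,0,1],[0,0,0,4,0,0,1],[0,0,0,3,0,0,1],[0,0,0,0,0,0,1]]'; python3 plan.py rack -27 -108 150 0 39 173.4
python3 - <<'E'
from h import *
from station import eyes,ctrl
o=ctrl.get_obs();p=wristcam(eyes.get_image("wrist"),o)
overlay(p,"pics/w14.png")
E
```

```text
t: 31.88
tool_pos: [0.5295, 0.1916, 0.3233]
tool_rot: [1.046, -2.959, -0.001]
contact_force: [0.1, -0.0, 1.2]
opening: -0.0003
t 31.88 tcp [0.5295 0.1916 0.3233] grasp [0.529  0.1915 0.1683] open -0.0003 F [ 0.1 -0.   1.2] q [ 0.22 -0.03  1.83  0.    1.34 -2.04]
shift tool mm [-2.7  1.  -0.1] turn rad [ 0.001 -0.003 -0.001] | shift in target tool axes [-2.7  1.  -0.1] world mm [1.5 2.4 0.1]
```

View pics/w14.png

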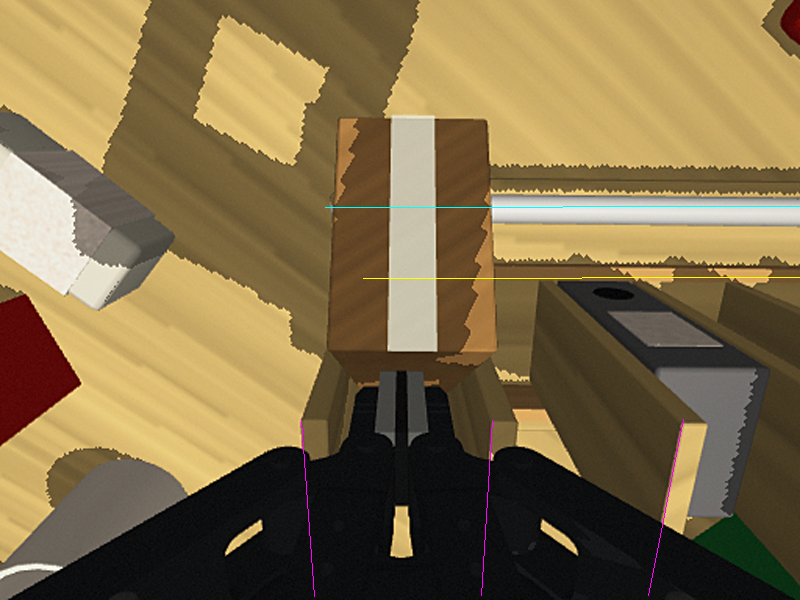

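```bash
python3 -m crank '[[0,0,0,-6,0,-8,1],[0,0,0,0,0,-30,1],[0,0,0,0,0,-40,0],[0,0,0,10,0,-25,-1],[0,0,0,35,0,0,-1],[0,-0.115,0,35,0,0,-1],[0,-0.115,0,35,0,0,-1],[0,-0.115,0,30,0,0,-1]]'; python3 -m crank '[[0,-0.1,0,12,0,10,-1],[0,-0.1,0,18,0,15,-1],[0,0,0,18,0,15,-1],[0,0,0,16,0,18,-1],[0,0,0,8,0,12,-1],[0,0,0,0,0,0,-1]]'; python3 plan.py rack -112 -106 199 33 39
```

```text
t: 32.6
tool_pos: [0.4261, 0.1076, 0.4277]
tool_rot: [-0.943, 2.633, 0.166]
contact_force: [-1.0, -0.4, 0.2]
opening: 0.0721
t: 33.1
tool_pos: [0.4024, 0.0866, 0.3372]
tool_rot: [-0.867, 2.422, 0.239]
contact_force: [0.2, -0.2, 0.5]
opening: 0.0855
t 33.10 tcp [0.4024 0.0866 0.3372] grasp [0.4704 0.1391 0.2082] open 0.0855 F [ 0.2 -0.2  0.5] q [-0.07 -0.61  2.29  0.44  1.04 -2.47]
shift tool mm [6.  4.7 5.7] turn rad [-0.013  0.011  0.011] | shift in target tool axes [6.  4.6 5.9] world mm [-4.3  2.4 -8.2]
```

```bash
python3 -m crank '[[-0.013,0.011,0.011,3,2,0,-1],[0,0,0,2,1,8,-1],[0,0,0,0,0,13,-1],[0,0,0,0,0,10,-1],[0,0,0,0,0,6,-1],[0,0,0,0,0,0,-1]]'; python3 plan.py rack -71 -106 136 33 39;  python3 - <<'E'
from h import *
from station import eyes,ctrl
o=ctrl.get_obs();p=wristcam(eyes.get_image("wrist"),o)
overlay(p,"pics/w15.png")
E
```

```text
t: 33.6
tool_pos: [0.4165, 0.1008, 0.3095]
tool_rot: [-0.864, 2.429, 0.253]
contact_force: [0.3, -0.0, 0.2]
opening: 0.0854
t 33.60 tcp [0.4165 0.1008 0.3095] grasp [0.4832 0.1541 0.1802] open 0.0854 F [ 0.3 -0.   0.2] q [-0.03 -0.52  2.28  0.45  0.96 -2.46]
shift tool mm [ 7.9  2.6 47. ] turn rad [-0.003  0.008  0.003] | shift in target tool axes [ 7.5  2.4 47. ] world mm [ 13.5  14.  -43.5]
```

View pics/w15.png

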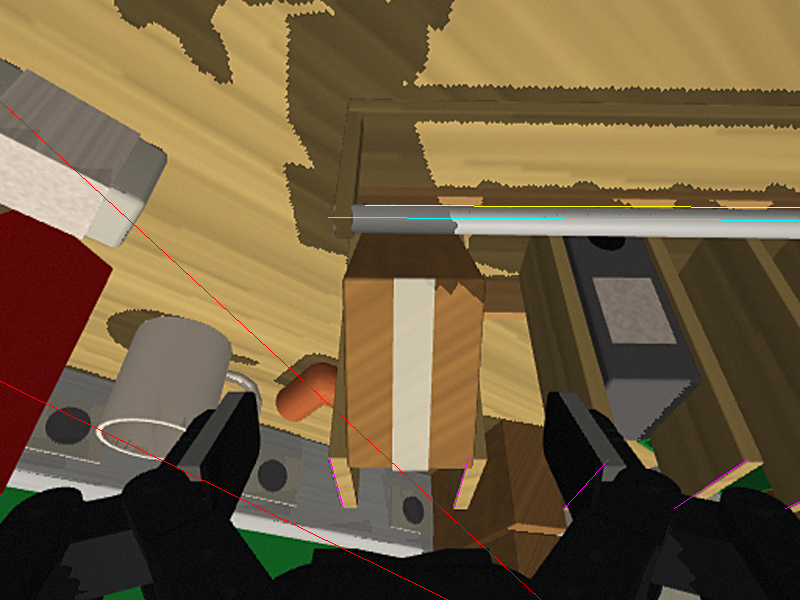

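Carton centred at column ~413, tool at 402 → about +3 mm. Go in and close.

```bash
python3 -m crank '[[0,0.008,0,3,2,6,-1],[0,0,0,3,1,11,-1],[0,0,0,3,0,12,-1],[0,0,0,0,0,12,-1],[0,0,0,0,0,6,-1],[0,0,0,0,0,0,-1]]'; python3 plan.py rack -71 -106 136 33 39
```

```text
t: 34.15
tool_pos: [0.4307, 0.1152, 0.2683]
tool_rot: [-0.867, 2.43, 0.245]
contact_force: [0.1, 0.1, -0.8]
opening: 0.0855
t 34.15 tcp [0.4307 0.1152 0.2683] grasp [0.4976 0.1678 0.1387] open 0.0855 F [ 0.1  0.1 -0.8] q [ 0.01 -0.4   2.28  0.46  0.84 -2.48]
shift tool mm [2.  0.2 1.4] turn rad [-0.008  0.005  0.007] | shift in target tool axes [2.  0.2 1.4] world mm [-0.8 -0.4 -2.3]
```

```bash
python3 -m crank '[[-0.008,0.005,0.007,2,0,4,-1],[0,0,0,0,0,0,1],[0,0,0,0,0,0,1],[0,0,0,0,0,0,1],[0,0,0,0,0,0,1],[0,0,0,0,0,0,1],[0,0,0,0,0,0,1]]' 50; python3 plan.py rack -71 -106 136 33 39
python3 -m crank '[[0,0,0,-4,0,-6,1],[0,0,0,-6,0,-10,1],[0,0,0,-12,0,-18,1],[0,0,0,-14,0,-21,1],[0,0,0,-14,0,-21,1],[0,0,0,-14,0,-21,1],[0,0,0,-14,0,-21,1],[0,0,0,-14,0,-21,1]]'; python3 -m crank '[[0,0.11,0,-8,0,-20,1],[0,0.11,0,-14,0,-20,1],[0,0.11,0,-14,0,-16,1],[0,0.11,0,-14,0,-12,1],[0,0.11,0,-12,0,-10,1],[0,0,0,-8,-10,0,1],[0,0,0.02,0,-20,0,1],[0,0,0.06,0,-32,0,1]]';python3 plan.py crate 46 95 330 0 -30
```

```text
t: 34.73
tool_pos: [0.4313, 0.1152, 0.2655]
tool_rot: [-0.863, 2.437, 0.255]
contact_force: [2.2, 1.3, -1.9]
opening: 0.0414
t 34.73 tcp [0.4313 0.1152 0.2655] grasp [0.4971 0.1683 0.1356] open 0.0414 F [ 2.2  1.3 -1.9] q [ 0.01 -0.4   2.28  0.47  0.84 -2.48]
shift tool mm [ 0.8  0.6 -1.1] turn rad [-0.001  0.001  0.   ] | shift in target tool axes [ 0.8  0.6 -1.1] world mm [-1.4 -0.4  0.5]
t: 35.4
tool_pos: [0.429, 0.115, 0.4265]
tool_rot: [-0.868, 2.467, 0.252]
contact_force: [0.7, -0.6, -2.6]
opening: 0.0417
t: 36.07
tool_pos: [0.4956, 0.0927, 0.533]
tool_rot: [0.918, -2.987, 0.013]
contact_force: [0.2, 0.7, -3.0]
opening: 0.0418
t 36.07 tcp [0.4956 0.0927 0.533 ] grasp [0.4935 0.0907 0.378 ] open 0.0418 F [ 0.2  0.7 -3. ] q [ 0.04 -0.28  1.71 -0.01  1.73 -2.13]
shift tool mm [ 146.6 -371.6   51.9] turn rad [-0.013 -0.014  1.12 ] | shift in target tool axes [-270.3 -294.7   48. ] world mm [  86.8 -390.4  -48. ]
```

```bash
python3 -m crank '[[0,0,0.1,-7,-38,0,1],[0,-0.005,0.11,-8,-40,0,1],[0,-0.005,0.11,-8,-40,0,1],[0,0,0.11,-8,-40,2,1],[0,0,0.11,-8,-40,4,1],[0,0,0.11,-8,-38,4,1],[0,0,0.11,-8,-36,4,1],[0,0,0.11,-8,-32,4,1]]'; python3 plan.py crate 46 92 330 0 -30
```

```text
t: 36.73
tool_pos: [0.6244, -0.1916, 0.5168]
tool_rot: [0.488, 3.103, -0.01]
contact_force: [0.3, 0.3, -2.8]
opening: 0.0412
t 36.73 tcp [ 0.6244 -0.1916  0.5168] grasp [ 0.6243 -0.1926  0.3618] open 0.0412 F [ 0.3  0.3 -2.8] q [-0.41  0.08  1.4  -0.01  1.66 -1.67]
shift tool mm [   8.2 -116.6   32.5] turn rad [-0.006  0.002  0.212] | shift in target tool axes [ -16.6 -115.9   31.8] world mm [ -43.6 -108.7  -31.8]
```

```bash
python3 -m crank '[[0,0,0.08,0,-30,4,1],[0,0,0.07,0,-26,4,1],[0,0,0.04,0,-20,4,1],[0,0,0.01,-2,-14,4,1],[0,0,0,-4,-8,4,1],[0,0,0,0,0,0,1]]'; python3 plan.py crate 46 92 180 0 -30
```

```text
t: 37.23
tool_pos: [0.5875, -0.297, 0.4917]
tool_rot: [-0.834, -3.022, 0.01]
contact_force: [-0.3, 0.8, -2.9]
opening: 0.0417
t 37.23 tcp [ 0.5875 -0.297   0.4917] grasp [ 0.5862 -0.2976  0.3367] open 0.0417 F [-0.3  0.8 -2.9] q [-0.58  0.1   1.42 -0.01  1.63 -1.61]
shift tool mm [  3.2  -5.  156.7] turn rad [-0.008 -0.005 -0.015] | shift in target tool axes [  4.1  -6.2 156.7] world mm [  -6.6   -3.4 -156.7]
```

```bash
python3 -m crank '[[-0.008,-0.005,-0.015,2,-2,5,1],[0,0,0,0,0,15,1],[0,0,0,0,0,30,1],[0,0,0,0,0,35,1],[0,0,0,0,0,35,1],[0,0,0,0,0,25,1],[0,0,0,0,0,8,1],[0,0,0,0,0,0,1]]'; python3 plan.py crate 46 92 128 0 -30
```

```text
t: 37.9
tool_pos: [0.5873, -0.2901, 0.3314]
tool_rot: [0.793, 3.033, 0.005]
contact_force: [-0.5, -0.5, -2.7]
opening: 0.0414
t 37.90 tcp [ 0.5873 -0.2901  0.3314] grasp [ 0.5884 -0.2898  0.1764] open 0.0414 F [-0.5 -0.5 -2.7] q [-0.57  0.17  1.61  0.01  1.36 -1.63]
shift tool mm [  0.9 -12.3  48.4] turn rad [0.005 0.005 0.012] | shift in target tool axes [  0.5 -12.1  48.4] world mm [ -6.5 -10.3 -48.4]
```

```bash
python3 -m crank '[[0,0.005,0.012,0,-7,0,1],[0,0,0,0,-6,0,1],[0,0,0,0,-2,0,1],[0,0,0,0,0,0,1]]'; python3 plan.py crate 46 92 128 0 -30
```

```text
t: 38.23
tool_pos: [0.5806, -0.3032, 0.3354]
tool_rot: [0.809, 3.03, 0.005]
contact_force: [0.2, -0.6, -1.1]
opening: 0.0413
t 38.23 tcp [ 0.5806 -0.3032  0.3354] grasp [ 0.5816 -0.303   0.1804] open 0.0413 F [ 0.2 -0.6 -1.1] q [-0.6   0.17  1.6   0.    1.36 -1.65]
shift tool mm [ 1.5  2.4 52.4] turn rad [0.004 0.005 0.002] | shift in target tool axes [ 1.3  2.6 52.4] world mm [  0.2   2.9 -52.4]
```

```bash
python3 -m crank '[[0,0,0,0,0,8,1],[0,0,0,0,0,13,1],[0,0,0,0,0,13,1],[0,0,0,0,0,8,1],[0,0,0,0,0,4,1],[0,0,0,0,0,0,1]]'; python3 plan.py crate 46 92 128 0 -30
```

```text
t: 38.73
tool_pos: [0.5819, -0.3047, 0.2896]
tool_rot: [0.809, 3.021, 0.001]
contact_force: [-0.6, 0.5, -3.6]
opening: 0.0412
t 38.73 tcp [ 0.5819 -0.3047  0.2896] grasp [ 0.584  -0.3052  0.1347] open 0.0412 F [-0.6  0.5 -3.6] q [-0.6   0.21  1.63  0.01  1.28 -1.65]
shift tool mm [3.2 3.2 6.6] turn rad [0.004 0.013 0.001] | shift in target tool axes [3.1 3.3 6.6] world mm [-1.   4.4 -6.6]
```

```bash
python3 -m crank '[[0,0.013,0,0,0,4,1],[0,0,0,0,0,4,1]]'; python3 -m crank '[[0,0,0,0,0,3,1],[0,0,0,0,0,3,1]]'
```

```text
t: 38.9
tool_pos: [0.5832, -0.3051, 0.2862]
tool_rot: [0.811, 3.031, 0.006]
contact_force: [-9.8, 7.4, 25.0]
opening: 0.0415
t: 39.07
tool_pos: [0.5842, -0.3056, 0.2863]
tool_rot: [0.811, 3.031, 0.004]
contact_force: [-7.0, 3.2, 10.3]
opening: 0.0416
```

```bash
python3 -m crank '[[0,0,0,0,0,0,-0.3],[0,0,0,0,0,0,-0.4],[0,0,0,0,0,0,-0.4],[0,0,0,0,0,0,-0.4]]';  python3 - <<'E'
from h import *
from station import eyes,ctrl
o=ctrl.get_obs();p=wristcam(eyes.get_image("wrist"),o)
overlay(p,"pics/w16.png")
E
python3 -m crank '[[0,0,0,0,0,-10,-0.4],[0,0,0,0,0,-25,-0.4],[0,0,0,0,0,-35,-0.4],[0,0,0,0,0,-40,-0.4],[0,0,0,0,0,-30,-1],[0,0,0,0,0,-10,-1],[0,0,0,0,0,0,-1]]'
python3 - <<'E'
from h import *
from station import eyes,ctrl,spotter
p=eyes.get_image("top")
print([(r["centre"],r["confidence"]) for r in spotter.mark_of("bottle1",p)])
print([(r["centre"],r["confidence"]) for r in spotter.look_for("bottle1",p)])
overlay(p,"pics/t8.png")
p=eyes.get_image("scene")
print([(r["centre"],r["confidence"]) for r in spotter.mark_of("bottle1",p)])
print([(r["centre"],r["confidence"]) for r in spotter.look_for("bottle1",p)])
overlay(p,"pics/s8.png")
E
```

```text
t: 39.4
tool_pos: [0.5856, -0.3062, 0.2901]
tool_rot: [0.809, 3.026, 0.001]
contact_force: [-0.3, -0.2, -0.3]
opening: 0.0601
t: 40.03
tool_pos: [0.5836, -0.3056, 0.4447]
tool_rot: [0.811, 3.033, 0.005]
contact_force: [0.8, -1.4, -0.7]
opening: 0.0851
[([0.6146, 0.0752, 0.0253], 0.74), ([0.3183, 0.0307, 0.0228], 0.73)]
[([0.3803, 0.0334, 0.0439], 0.96), ([0.6076, 0.0122, 0.0456], 0.87)]
[([0.3192, 0.0323, 0.0209], 0.71), ([0.5842, -0.3024, 0.0066], 0.33)]
[([0.372, 0.0249, 0.0437], 0.7)]
```

View pics/w16.png

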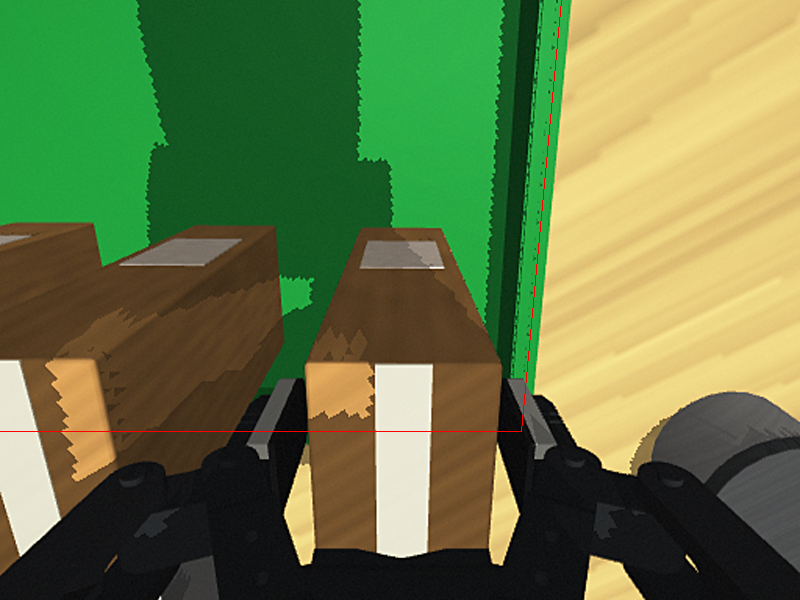

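View pics/t8.png

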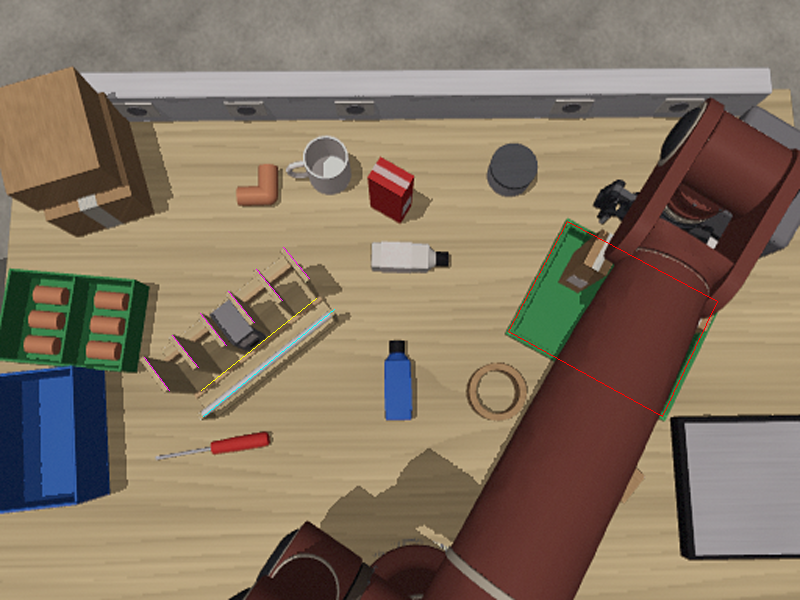

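View pics/s8.png

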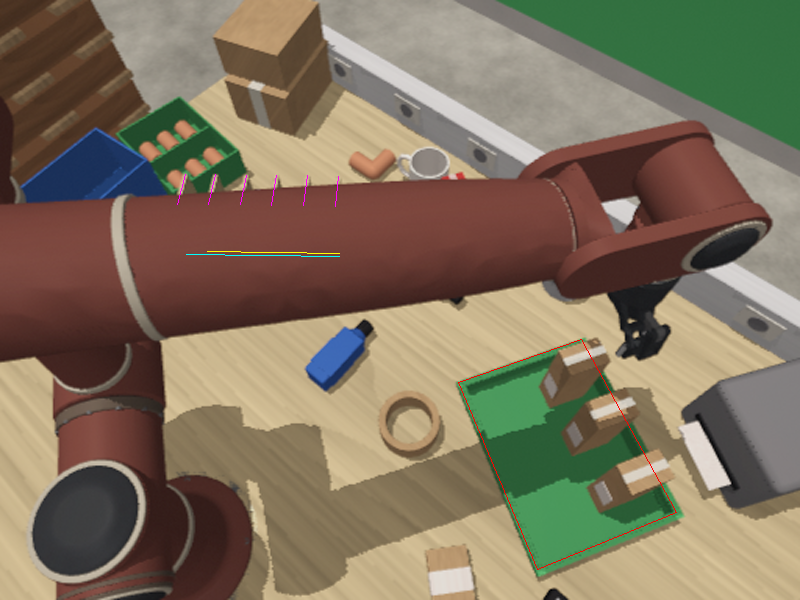

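Run:
```python
from h import *
from station import eyes
p=eyes.get_image("top")
im=cv2.resize(p["image"][:,:,::-1],None,fx=8,fy=8,interpolation=cv2.INTER_CUBIC)[1180:1440,1840:2360]
cv2.imwrite("pics/b1.png",im)
print(back(p,(0,0),0))
```

```text
[1.14808497 0.80366445 0.        ]
```

View pics/b1.png

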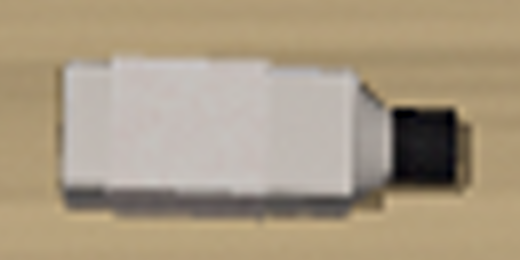

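Run:
```python
from h import *
from station import eyes
p=eyes.get_image("top")
f=lambda u,v,z:back(p,((1840+u+.5)/8-.5,(1180+v+.5)/8-.5),z)
a=f(63,126,.046);b=f(353,132,.046);c=f(455,146,.030)
for x in(a,b,c):print(x.round(4))
d=b-a;print(np.linalg.norm(d),np.degrees(np.arctan2(d[1],d[0])), np.degrees(np.arctan2(*(c-a)[[1,0]])))
print(f(63,62,.046)-f(63,190,.046))
```

```text
[0.6125 0.072  0.046 ]
[ 0.6092 -0.0296  0.046 ]
[ 0.6075 -0.0667  0.03  ]
0.10155810651242068 -91.85713677916307 -92.0682554291924
[ 0.04592221 -0.00034535  0.        ]
```

```bash
python3 -m crank '[[0,0,0.12,16,29,0,-1],[0,0,0.12,20,26,0,-1],[0,0,0.12,23,24,0,-1],[0,0,0.12,26,21,0,-1],[0,0,0.12,28,17,0,-1],[0,0,0.12,30,14,0,-1],[0,0,0.12,31,10,0,-1],[0,0,0.12,32,6,0,-1]]'; python3 plan.py world 610 -3 140 -30 -92
```

```text
t: 41.1
tool_pos: [0.5829, -0.0379, 0.43]
tool_rot: [-2.153, -2.257, 0.007]
contact_force: [0.1, -0.6, 0.4]
opening: 0.0852
t 41.10 tcp [ 0.5829 -0.0379  0.43  ] grasp [ 0.58  -0.036  0.275] open 0.0852 F [ 0.1 -0.6  0.4] q [-0.19 -0.05  1.68  0.01  1.54 -0.24]
shift tool mm [-45.7  25.2 154.7] turn rad [-0.04   0.511  0.075] | shift in target tool axes [-114.    25.8  114. ] world mm [  24.4  -42.6 -155.8]
```

```bash
python3 -m crank '[[-0.01,0.1,0.02,-5,4,15,-1],[-0.01,0.1,0.02,-9,5,17,-1],[-0.01,0.1,0.015,-12,5,17,-1],[0,0.1,0.015,-14,5,17,-1],[0,0.1,0,-16,4,16,-1],[0,0,0,-14,2,12,-1],[0,0,0,-8,0,8,-1],[0,0,0,0,0,0,-1]]'; python3 plan.py world 610 -3 140 -30 -92
python3 - <<'E'
from h import *
from station import eyes,ctrl
o=ctrl.get_obs();p=wristcam(eyes.get_image("wrist"),o)
overlay(p,"pics/w17.png")
p=eyes.get_image("top")
overlay(p,"pics/t9.png")
E
```

```text
t: 41.77
tool_pos: [0.6074, -0.0721, 0.299]
tool_rot: [-1.938, -1.895, -0.531]
contact_force: [-0.2, 0.3, 0.2]
opening: 0.0854
t 41.77 tcp [ 0.6074 -0.0721  0.299 ] grasp [0.6083 0.0076 0.1661] open 0.0854 F [-0.2  0.3  0.2] q [-0.33  0.14  1.73  0.51  1.47 -0.41]
shift tool mm [-19.9   0.2  17. ] turn rad [-0.012 -0.017  0.009] | shift in target tool axes [-19.6   0.2  17.3] world mm [ -0.1  -8.3 -24.8]
```

View pics/w17.png

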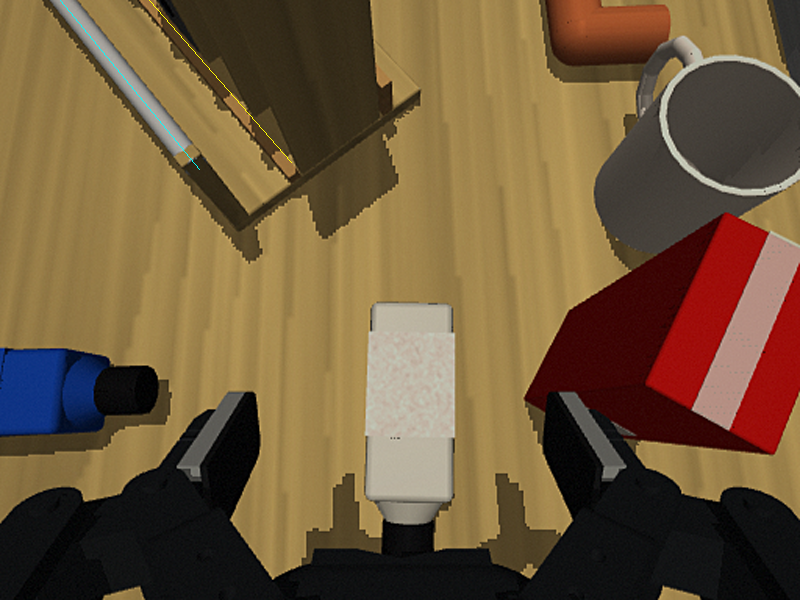

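View pics/t9.png

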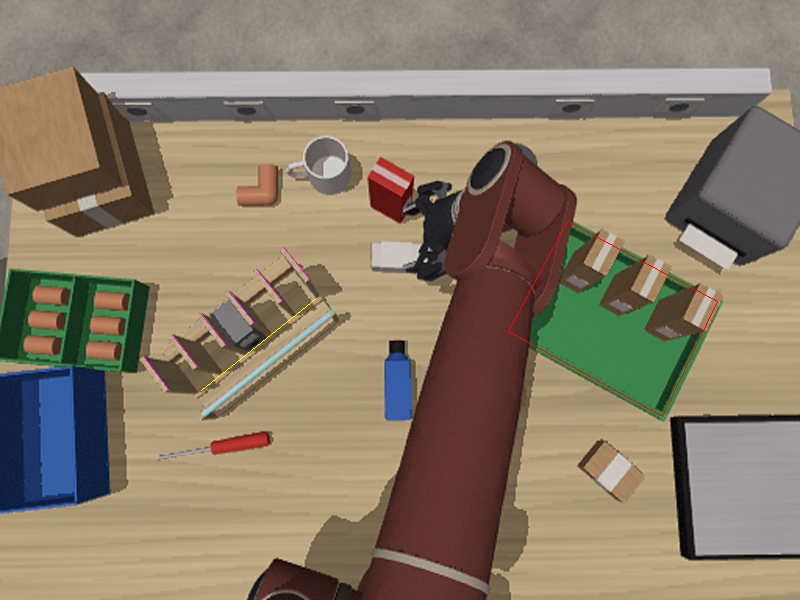

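Run:
```python
from h import *
from station import eyes
p=eyes.get_image("scene")
p2=eyes.get_image("top")
for uv in((369,178),(372,206),(402,222),(412,178),(413,186)):
  for z in(0,.16): print(uv,z,back(p2,np.array(uv)*.64,z).round(3))
```

```text
(369, 178) 0 [0.772 0.076 0.   ]
(369, 178) 0.16 [0.714 0.071 0.16 ]
(372, 206) 0 [0.717 0.071 0.   ]
(372, 206) 0.16 [0.666 0.067 0.16 ]
(402, 222) 0 [0.685 0.014 0.   ]
(402, 222) 0.16 [0.639 0.018 0.16 ]
(412, 178) 0 [ 0.772 -0.006  0.   ]
(412, 178) 0.16 [0.713 0.001 0.16 ]
(413, 186) 0 [ 0.756 -0.008  0.   ]
(413, 186) 0.16 [ 0.699 -0.001  0.16 ]
```

```bash
python3 -m crank '[[-0.012,-0.017,0.009,-8,0,8,-0.5],[0,0,0,-10,0,12,-0.5],[0,0,0,-8,0,12,-0.5],[0,0,0,-6,0,10,-0.5],[0,0,0,-4,0,6,-0.5],[0,0,0,0,0,0,-0.5]]'; python3 plan.py world 610 -12 60 -30 -92
```

```text
t: 42.47
tool_pos: [0.6116, -0.0777, 0.2486]
tool_rot: [-1.965, -1.917, -0.543]
contact_force: [-0.3, -0.1, -0.7]
opening: 0.0641
t 42.47 tcp [ 0.6116 -0.0777  0.2486] grasp [ 0.6169 -0.001   0.114 ] open 0.0641 F [-0.3 -0.1 -0.7] q [-0.33  0.2   1.75  0.51  1.37 -0.46]
shift tool mm [-37.3  -5.1  41.2] turn rad [0.017 0.005 0.015] | shift in target tool axes [-37.5  -3.9  41.1] world mm [ -4.3 -11.8 -54.4]
```

```bash
python3 -m crank '[[0.017,0,0.015,-5,-2,4,-0.5],[0,0,0,-8,-1,9,-0.5],[0,0,0,-9,0,10,-0.5],[0,0,0,-7,0,8,-0.5],[0,0,0,-4,0,5,-0.5],[0,0,0,0,0,0,-0.5]]'; python3 plan.py world 610 -12 28 -30 -92
python3 - <<'E'
from h import *
from station import eyes,ctrl
o=ctrl.get_obs();p=wristcam(eyes.get_image("wrist"),o)
overlay(p,"pics/w18.png")
E
```

```text
t: 42.97
tool_pos: [0.6078, -0.0894, 0.1954]
tool_rot: [-1.966, -1.896, -0.518]
contact_force: [-0.9, 0.1, 0.3]
opening: 0.0641
t 42.97 tcp [ 0.6078 -0.0894  0.1954] grasp [ 0.61   -0.0126  0.0609] open 0.0641 F [-0.9  0.1  0.3] q [-0.35  0.28  1.76  0.51  1.32 -0.5 ]
shift tool mm [-16.5  -0.3  28.8] turn rad [-0.003  0.004 -0.002] | shift in target tool axes [-16.6  -0.5  28.7] world mm [ -0.5  -0.  -33.2]
```

View pics/w18.png

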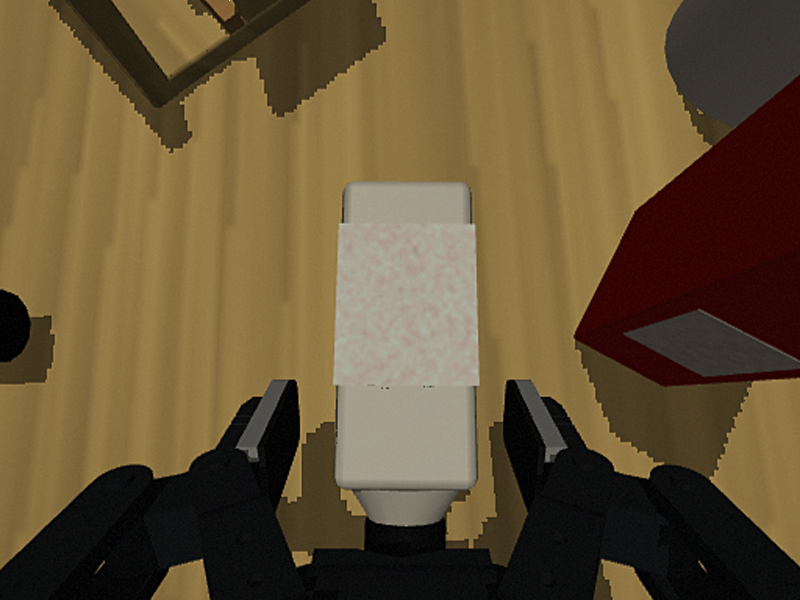

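```bash
python3 -m crank '[[0,0,0,-3,0,6,-0.5],[0,0,0,-5,0,9,-0.5],[0,0,0,-5,0,8,-0.5],[0,0,0,-3,0,4,-0.5],[0,0,0,0,0,0,-0.5]]'; python3 plan.py world 610 -12 28 -30 -92
```

```text
t: 43.43
tool_pos: [0.6086, -0.09, 0.1628]
tool_rot: [-1.967, -1.899, -0.521]
contact_force: [0.2, 0.2, -0.7]
opening: 0.0639
t 43.43 tcp [ 0.6086 -0.09    0.1628] grasp [ 0.6112 -0.0132  0.0282] open 0.0639 F [ 0.2  0.2 -0.7] q [-0.35  0.33  1.76  0.52  1.27 -0.53]
shift tool mm [ 0.1 -1.3  0.7] turn rad [-0.     0.005 -0.001] | shift in target tool axes [ 0.1 -1.3  0.7] world mm [-1.3  0.5 -0.6]
```

```bash
python3 -m crank '[[0,0,0,0,0,0,1],[0,0,0,0,0,0,1],[0,0,0,0,0,0,1],[0,0,0,0,0,0,1],[0,0,0,0,0,0,1],[0,0,0,0,0,0,1]]' 60; python3 -m crank '[[0,0,0,4,0,-7,1],[0,0,0,8,0,-13,1],[0,0,0,15,0,-25,1],[0,0,0,18,0,-30,1],[0,0,0,18,0,-30,1],[0,0,0,18,0,-30,1],[0,0,0,15,0,-25,1],[0,0,0,0,0,0,1]]'; python3 plan.py crate -55 0 330 0 -40
python3 - <<'E'
from h import *
from station import eyes,ctrl
o=ctrl.get_obs();p=wristcam(eyes.get_image("wrist"),o)
overlay(p,"pics/w19.png")
E
```

```text
t: 43.93
tool_pos: [0.6086, -0.0901, 0.1626]
tool_rot: [-1.968, -1.9, -0.52]
contact_force: [-0.0, -0.4, -2.4]
opening: 0.0456
t: 44.6
tool_pos: [0.6071, -0.0843, 0.3627]
tool_rot: [-1.965, -1.898, -0.516]
contact_force: [0.8, 0.1, -1.0]
opening: 0.0451
t 44.60 tcp [ 0.6071 -0.0843  0.3627] grasp [ 0.6091 -0.0076  0.228 ] open 0.0451 F [ 0.8  0.1 -1. ] q [-0.34  0.08  1.68  0.49  1.56 -0.36]
shift tool mm [-157.4 -151.9 -229.7] turn rad [ 0.231 -0.484 -0.887] | shift in target tool axes [ -35.3 -290.5 -122.3] world mm [-159.7 -245.2  122.3]
```

View pics/w19.png

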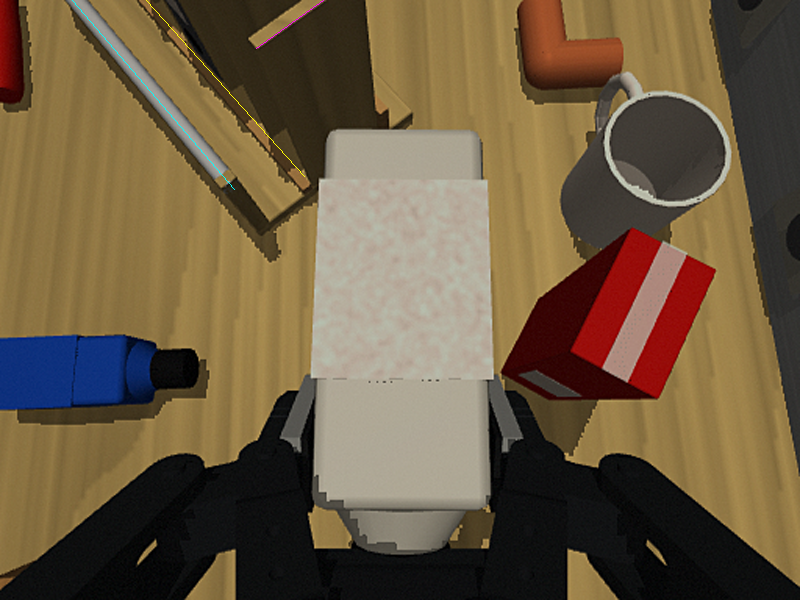

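```bash
cat > kin.py <<'E'
import numpy as np
from scipy.optimize import least_squares
from scipy.spatial.transform import Rotation as R
D=[([.1762,.5996,.4047],[.1762,.5996,.2497],[1.17,.05,1.61,0,1.48,-.12]),
([.4594,.4321,.3245],[.4599,.4331,.1695],[.64,.12,1.67,0,1.34,-1.63]),
([.3918,.3634,.3243],[.3917,.3639,.1693],[.61,-.1,1.9,0,1.34,-1.64]),
([.2879,.2781,.4277],[.3302,.3128,.2827],[.57,-.66,2.15,.04,1.29,-1.68]),
([.2611,.2569,.3522],[.3263,.3098,.2218],[.55,-.82,2.38,.08,1.02,-1.72]),
([.2918,.2848,.2714],[.3584,.3385,.1421],[.58,-.56,2.38,.08,.75,-1.72]),
([.4884,-.4611,.4511],[.4867,-.4596,.2961],[-.87,.14,1.44,0,1.57,-1.9]),
([.4313,.1152,.2655],[.4971,.1683,.1356],[.01,-.40,2.28,.47,.84,-2.48]),
([.3653,.1306,.3457],[.434,.1837,.2173],[.06,-.72,2.34,.37,1.04,-2.3]),
([.6074,-.0721,.299],[.6083,.0076,.1661],[-.33,.14,1.73,.51,1.47,-.41]),
([.6086,-.09,.1628],[.6112,-.0132,.0282],[-.35,.33,1.76,.52,1.27,-.53]),
([.6071,-.0843,.3627],[.6091,-.0076,.228],[-.34,.08,1.68,.49,1.56,-.36]),
([.68,.0812,.4383],[.6758,.0809,.2833],[.01,.18,1.42,0,1.57,-1.91]),
([.5427-.0,-.3747,.4923],[.5426,-.3742,.3373],[-.72,.1,1.42,0,1.62,-1.77])]
def fk(P,q):
    a1,d,h,L2,e,L3,d6=P
    r=lambda ax,a:R.from_euler(ax,a).as_matrix()
    A=r('y',q[1]);B=r('y',q[1]+q[2]);W=B@r('z',q[3])@r('y',q[4])
    p=np.array([a1,d,h])+A@[0,0,L2]+B@[e,0,L3]+W@[0,0,d6]
    T=r('z',q[0]); return T@p,T@W@r('z',q[5])
def res(P):
    o=[]
    for t,g,q in D:
        p,Rm=fk(P,q); o+=list(p-t)+list(.15*(Rm[:,2]-(np.array(g)-t)/.155))
    return o
s=least_squares(res,[0,.07,.3,.4,0,.4,.1],loss='soft_l1',f_scale=.01)
P=s.x
if __name__=="__main__":
    print(P.round(3)); print((np.abs(np.array(s.fun)).reshape(-1,6).max(0)*1000).round(1))
    from station import ctrl
    o=ctrl.get_obs(); p,Rm=fk(P,o["q"]); print(p,o["tool_pos"]); print(Rm.round(3)); print(R.from_rotvec(o["tool_rot"]).as_matrix().round(3))
E
python3 kin.py
```

```text
[0.    0.074 0.239 0.426 0.095 0.609 0.108]
[2.4 2.5 4.3 1.  0.7 0.7]
[ 0.60664352 -0.08349154  0.36007119] [ 0.60672872 -0.08433256  0.36018861]
[[-0.999  0.033  0.011]
 [ 0.034  0.868  0.495]
 [ 0.007  0.495 -0.869]]
[[ 0.033  0.999  0.011]
 [ 0.868 -0.034  0.495]
 [ 0.495 -0.007 -0.869]]
```

```bash
cat > ik.py <<'E'
from kin import *
from h import fr,CR
from plan import tgt
lo=np.array([-3.01,-1.01,.06,-1.02,.09,-3.14])+.03;hi=np.array([3.01,2.22,2.58,4.17,2.62,3.14])-.03
Z90=R.from_euler('z',np.pi/2).as_matrix()
def ik(p,Rt,q0):
    f=lambda q:(lambda a:np.r_[(a[0]-p)*5,(a[1]@Z90-Rt).ravel()])(fk(P,q))
    best=None
    for k in range(4):
        s=least_squares(f,np.clip(q0+np.random.randn(6)*.2*(k>0),lo+.01,hi-.01),bounds=(lo,hi))
        if best is None or s.cost<best.cost: best=s
        if s.cost<1e-6: break
    return best
E
python3 - <<'E'
from ik import *
q0=np.array([-.6,-.4,2.3,0,.6,-1.7])
for cx,cy in((-30,0),(-55,0),(-40,60),(-40,-60)):
  for yaw in(-30,-40,-20,0,-60):
    for tilt in (60,):
      for z in (.09,.2):
        g=np.array(fr(CR,cx/1000,cy/1000,z)); Rt=tgt(yaw,tilt)
        s=ik(g-.155*Rt[:,2],Rt,q0)
        print(cx,cy,yaw,z,"%.1e"%s.cost,s.x.round(2))
E
```

```text
-30 0 -30 0.09 9.1e-03 [-0.9  -0.28  2.41  1.35  0.31 -3.11]
-30 0 -30 0.2 6.5e-27 [-0.91 -0.49  2.39  0.98  0.4  -2.71]
-30 0 -40 0.09 5.8e-03 [-0.81 -0.27  2.42  1.48  0.12 -3.11]
-30 0 -40 0.2 7.7e-26 [-0.8  -0.5   2.39  0.4   0.22 -2.01]
-30 0 -20 0.09 2.1e-02 [-0.98 -0.27  2.38  1.23  0.52 -3.11]
-30 0 -20 0.2 2.6e-27 [-1.01 -0.45  2.36  1.14  0.62 -2.99]
-30 0 0 0.09 8.3e-02 [-1.07 -0.16  2.25  1.05  0.86 -3.11]
-30 0 0 0.2 1.4e-02 [-1.11 -0.32  2.23  1.07  1.   -3.11]
-30 0 -60 0.09 3.8e-02 [-0.64 -0.25  2.35 -0.99  0.31 -0.34]
-30 0 -60 0.2 1.2e-03 [-0.59 -0.41  2.32 -0.99  0.45 -0.38]
-55 0 -30 0.09 6.8e-03 [-0.93 -0.37  2.48  1.34  0.34 -3.11]
-55 0 -30 0.2 1.8e-27 [-0.94 -0.59  2.44  0.93  0.45 -2.67]
-55 0 -40 0.09 3.2e-03 [-0.83 -0.35  2.48  1.47  0.12 -3.11]
-55 0 -40 0.2 3.1e-20 [-0.82 -0.6   2.45  0.4   0.27 -2.02]
-55 0 -20 0.09 1.9e-02 [-1.01 -0.35  2.45  1.22  0.55 -3.11]
-55 0 -20 0.2 5.3e-22 [-1.04 -0.54  2.41  1.11  0.67 -2.97]
-55 0 0 0.09 8.5e-02 [-1.1  -0.24  2.31  1.04  0.89 -3.11]
-55 0 0 0.2 1.4e-02 [-1.14 -0.4   2.28  1.06  1.03 -3.11]
-55 0 -60 0.09 3.3e
[... 633 characters left out ...]
-0.99  0.45 -0.24]
-40 60 -60 0.2 5.2e-03 [-0.44 -0.41  2.31 -0.99  0.58 -0.3 ]
-40 -60 -30 0.09 1.5e-02 [-1.05 -0.28  2.4   1.28  0.44 -3.11]
-40 -60 -30 0.2 2.9e-27 [-1.07 -0.47  2.37  1.09  0.54 -2.9 ]
-40 -60 -40 0.09 6.7e-03 [-0.96 -0.28  2.42  1.41  0.22 -3.11]
-40 -60 -40 0.2 6.8e-20 [-0.97 -0.5   2.39  0.83  0.32 -2.51]
-40 -60 -20 0.09 3.4e-02 [-1.12 -0.24  2.35  1.17  0.63 -3.11]
-40 -60 -20 0.2 3.6e-15 [-1.16 -0.41  2.33  1.17  0.75 -3.1 ]
-40 -60 0 0.09 1.1e-01 [-1.18 -0.11  2.2   1.    0.95 -3.11]
-40 -60 0 0.2 3.1e-02 [-1.22 -0.27  2.18  1.04  1.09 -3.11]
-40 -60 -60 0.09 2.3e-02 [-0.8  -0.27  2.39 -0.99  0.17 -0.44]
-40 -60 -60 0.2 5.7e-24 [-0.75 -0.44  2.35 -0.92  0.33 -0.52]
```

Run:
```python
from ik import *
np.random.seed(0)
def allik(p,Rt,n=25):
    out=[]
    f=lambda q:(lambda a:np.r_[(a[0]-p)*5,(a[1]@Z90-Rt).ravel()])(fk(P,q))
    for k in range(n):
        q0=lo+(hi-lo)*np.random.rand(6); q0[0]=np.arctan2(p[1],p[0]);q0[1]=-.3;q0[2]=2.2
        s=least_squares(f,q0,bounds=(lo,hi))
        if s.cost<1e-6 and not any(np.abs(s.x-o).max()<.05 for o in out): out.append(s.x)
    return out
for cx,cy in((-40,0),(-40,60),(-40,-60)):
  for yaw in(-120,-90,-60,-30,0,30,60):
      for z in (.09,):
        g=np.array(fr(CR,cx/1000,cy/1000,z)); Rt=tgt(yaw,60)
        for s in allik(g-.155*Rt[:,2],Rt): print(cx,cy,yaw,z,s.round(2))
```

```text
-40 0 -30 0.09 [-0.92 -0.25  2.44  1.73  0.35  2.76]
-40 0 0 0.09 [-1.15 -0.06  2.28  1.34  0.95  2.68]
-40 0 30 0.09 [-1.19  0.19  2.01  1.07  1.37  2.53]
-40 0 60 0.09 [-1.11  0.41  1.73  0.81  1.71  2.36]
-40 60 -30 0.09 [-0.75 -0.27  2.45  1.95  0.21  2.64]
-40 60 0 0.09 [-1.02 -0.12  2.33  1.4   0.85  2.72]
-40 60 30 0.09 [-1.09  0.13  2.08  1.12  1.3   2.56]
-40 60 60 0.09 [-1.03  0.36  1.79  0.86  1.64  2.39]
-40 -60 -30 0.09 [-1.07 -0.2   2.4   1.64  0.47  2.77]
-40 -60 0 0.09 [-1.26  0.01  2.21  1.29  1.03  2.66]
-40 -60 30 0.09 [-1.27  0.25  1.93  1.02  1.44  2.5 ]
-40 -60 60 0.09 [-1.19  0.46  1.65  0.77  1.77  2.33]
```

```bash
python3 -m crank '[[0,-0.05,0,10,0,-20,1],[0,-0.1,0,8,0,-25,1],[0,-0.1,0,4,0,-25,1],[0,-0.1,0,4,0,-20,1],[0,-0.1,0,2,0,-10,1],[0,-0.05,0.06,0,0,0,1],[0,0,0.12,0,0,0,1],[0,0,0.12,0,0,0,1]]'; python3 plan.py crate -65 50 300 0 60
```

```text
t: 45.32
tool_pos: [0.6037, -0.0956, 0.4591]
tool_rot: [-2.56, -1.799, 0.036]
contact_force: [0.2, 0.3, -1.1]
opening: 0.0452
t 45.32 tcp [ 0.6037 -0.0956  0.4591] grasp [ 0.5997 -0.0961  0.3042] open 0.0452 F [ 0.2  0.3 -1.1] q [-0.28  0.    1.58 -0.01  1.59  0.07]
shift tool mm [-222.   -68.6    8.4] turn rad [-0.021 -0.033 -2.964] | shift in target tool axes [230.7  28.4   4.1] world mm [-140.  -185.6   -4.1]
```

```bash
python3 -m crank '[[-0.01,-0.01,0.12,0,0,0,1],[0,0,0.12,0,0,0,1],[0,0,0.12,0,0,0,1],[0,0,0.12,0,0,0,1],[0,0,0.12,0,0,0,1],[0,0,0.12,0,0,0,1],[0,0,0.12,0,0,0,1],[0,0,0.12,0,0,0,1]]'; python3 -m crank '[[0,0,0.12,0,0,0,1],[0,0,0.12,0,0,0,1],[0,0,0.12,0,0,0,1],[0,0,0.12,0,0,0,1],[0,0,0.12,0,0,0,1],[0,0,0.12,0,0,0,1],[0,0,0.12,0,0,0,1],[0,0,0.12,0,0,0,1]]'; python3 plan.py crate -65 50 300 0 60
```

```text
t: 45.98
tool_pos: [0.6004, -0.0939, 0.4433]
tool_rot: [3.12, 0.352, -0.075]
contact_force: [0.4, 0.0, -1.9]
opening: 0.0454
t: 46.65
tool_pos: [0.5966, -0.0926, 0.4259]
tool_rot: [2.885, -1.177, -0.114]
contact_force: [0.3, -0.7, -1.0]
opening: 0.0453
t 46.65 tcp [ 0.5966 -0.0926  0.4259] grasp [ 0.5848 -0.0917  0.2714] open 0.0453 F [ 0.3 -0.7 -1. ] q [-0.27  0.01  1.62 -0.02  1.59  2.07]
shift tool mm [ 35.6 229.  -19.9] turn rad [0.081 0.017 1.319] | shift in target tool axes [229.8  20.8 -29.1] world mm [-132.9 -188.6   29.1]
```

```bash
python3 -m crank '[[0.04,0.01,0.12,3,21,-6,1],[0.04,0.01,0.12,6,20,-6,1],[0,0,0.12,8,19,-4,1],[0,0,0.12,10,18,-4,1],[0,0,0.12,13,17,-4,1],[0,0,0.12,15,15,-4,1],[0,0,0.12,16,13,-4,1],[0,0,0.12,18,11,-4,1]]'; python3 plan.py crate -65 50 300 0 60
```

```text
t: 47.32
tool_pos: [0.4945, -0.2301, 0.4419]
tool_rot: [-1.987, 2.413, 0.099]
contact_force: [0.6, -0.3, -2.0]
opening: 0.0452
t 47.32 tcp [ 0.4945 -0.2301  0.4419] grasp [ 0.49   -0.2211  0.2872] open 0.0452 F [ 0.6 -0.3 -2. ] q [-0.58 -0.14  1.74  0.03  1.6   2.76]
shift tool mm [ 55.3  21.  -15.1] turn rad [0.048 0.045 0.33 ] | shift in target tool axes [ 59.6   1.1 -13.1] world mm [-30.8 -51.1  13.1]
```

```bash
python3 -m crank '[[0.02,0.02,0.12,10,4,-4,1],[0.02,0.02,0.12,12,4,-4,1],[0,0,0.08,12,0,-4,1],[0,0,0,8,0,-2,1],[0,0,0,0,0,0,1]]'; python3 plan.py crate -65 50 210 60 60
python3 - <<'E'
from ik import *
q=np.array([-1.03,.36,1.79,.86,1.64,2.39])
for z in(.21,.15,.09):
  g=np.array(fr(CR,-.065,.05,z)); Rt=tgt(60,60)
  s=ik(g-.155*Rt[:,2],Rt,q);print(s.cost,s.x.round(2))
E
```

```text
t: 47.73
tool_pos: [0.4671, -0.271, 0.4473]
tool_rot: [1.563, -2.72, -0.035]
contact_force: [-0.1, -0.4, -2.4]
opening: 0.0453
t 47.73 tcp [ 0.4671 -0.271   0.4473] grasp [ 0.4647 -0.2683  0.2923] open 0.0453 F [-0.1 -0.4 -2.4] q [-0.66 -0.17  1.75  0.    1.58  3.  ]
shift tool mm [145.9  -6.2 158.6] turn rad [ 0.018 -1.04  -0.015] | shift in target tool axes [210.7  -2.2 -45.4] world mm [ -70.5 -126.4 -159.8]
3.565946527770276e-20 [-1.06  0.14  1.82  0.87  1.8   2.52]
1.0598381354774175e-26 [-1.06  0.23  1.84  0.85  1.73  2.44]
1.3337931979030764e-19 [-1.06  0.33  1.84  0.84  1.66  2.36]
```

```bash
python3 -m crank '[[0.01,-0.06,0,10,0,0,1],[0.01,-0.115,0,18,0,0,1],[0,-0.115,0,18,0,0,1],[0,-0.115,0,18,0,0,1],[0,-0.115,0,18,0,0,1],[0,-0.115,0,18,0,0,1],[0,-0.115,0,18,0,0,1],[0,-0.115,0,18,0,0,1]]'; python3 plan.py crate -65 50 210 60 60
```

```text
t: 48.4
tool_pos: [0.4075, -0.3744, 0.3926]
tool_rot: [-1.168, 1.969, 0.564]
contact_force: [-0.2, -0.1, -2.1]
opening: 0.0455
t 48.40 tcp [ 0.4075 -0.3744  0.3926] grasp [ 0.4676 -0.2673  0.298 ] open 0.0455 F [-0.2 -0.1 -2.1] q [-1.01 -0.02  1.78  0.8   1.84  2.66]
shift tool mm [98.8 -0.7 44. ] turn rad [ 0.011 -0.133  0.018] | shift in target tool axes [103.8  -2.1  30.5] world mm [ -10.9  -23.1 -105.1]
```

```bash
python3 -m crank '[[0.01,-0.09,0.01,18,0,4,1],[0,-0.03,0.005,18,0,5,1],[0,0,0,18,0,5,1],[0,0,0,14,0,5,1],[0,0,0,8,0,3,1],[0,0,0,0,0,0,1]]'; python3 plan.py crate -65 50 150 60 60;python3 - <<'E'
from h import *
from station import eyes,ctrl
p=eyes.get_image("scene")
overlay(p,"pics/s10.png")
p=eyes.get_image("top")
overlay(p,"pics/t10.png")
E
```

```text
t: 48.9
tool_pos: [0.3951, -0.3941, 0.3042]
tool_rot: [-1.082, 1.868, 0.629]
contact_force: [0.1, 0.6, -1.8]
opening: 0.0455
t 48.90 tcp [ 0.3951 -0.3941  0.3042] grasp [ 0.4615 -0.2774  0.2267] open 0.0455 F [ 0.1  0.6 -1.8] q [-1.06  0.11  1.82  0.87  1.82  2.55]
shift tool mm [67.5 -3.3 36.4] turn rad [ 0.005  0.001 -0.   ] | shift in target tool axes [67.5 -3.  36.4] world mm [  1.5  -3.4 -76.7]
```

View pics/s10.png

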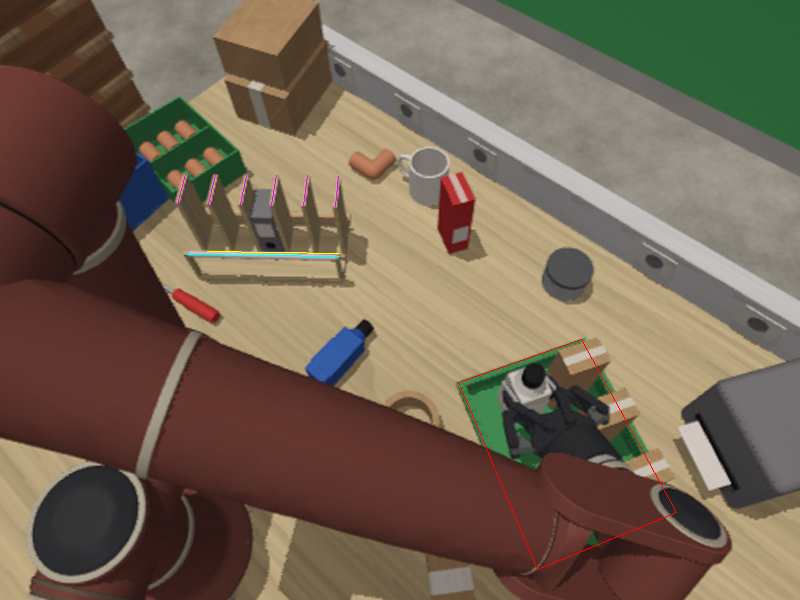

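View pics/t10.png

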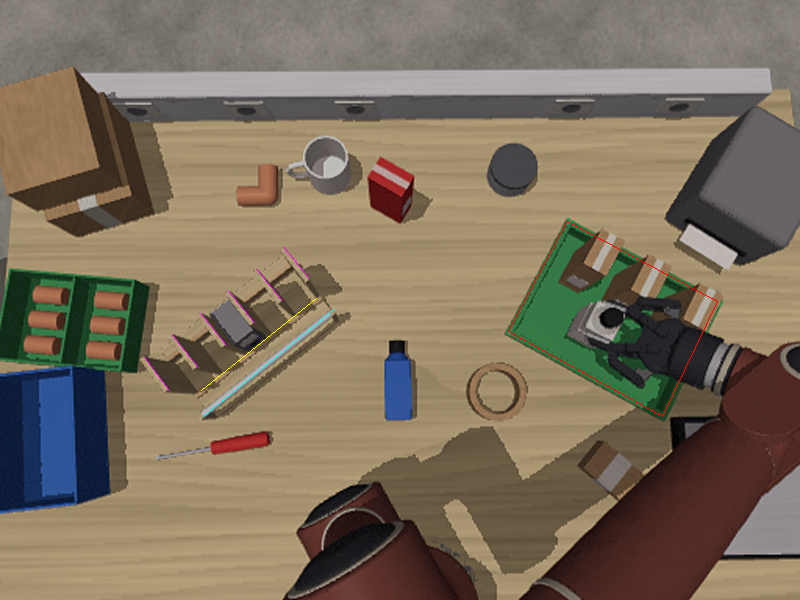

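```bash
python3 -m crank '[[0,0,0,8,0,4,1],[0,0,0,16,0,9,1],[0,0,0,18,0,10,1],[0,0,0,16,0,10,1],[0,0,0,10,0,6,1],[0,0,0,4,0,2,1],[0,0,0,0,0,0,1]]'; python3 plan.py crate -68 50 93 60 60;python3 - <<'E'
from h import *
from station import eyes,ctrl
p=eyes.get_image("scene")
overlay(p,"pics/s11.png",s=3,crop=(800,580,1500,1150))
E
```

```text
t: 49.58
tool_pos: [0.3991, -0.3965, 0.2284]
tool_rot: [-1.101, 1.863, 0.606]
contact_force: [-1.1, 0.3, -1.4]
opening: 0.0453
t 49.58 tcp [ 0.3991 -0.3965  0.2284] grasp [ 0.466  -0.281   0.1497] open 0.0453 F [-1.1  0.3 -1.4] q [-1.06  0.22  1.84  0.85  1.72  2.43]
shift tool mm [50.8  5.8 27.6] turn rad [-0.001 -0.009  0.021] | shift in target tool axes [51.2  4.7 27.2] world mm [ -5.1   0.6 -57.9]
```

View pics/s11.png

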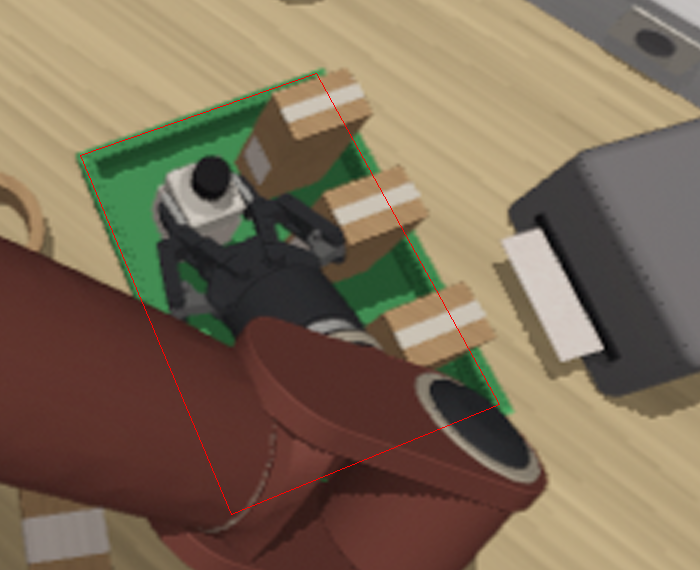

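Run:
```python
from ik import *
q=np.array([-1.06,.33,1.84,.84,1.66,2.36])
g=np.array(fr(CR,-.068,.05,.09)); Rt=tgt(60,60)
s=ik(g-.155*Rt[:,2],Rt,q);q=s.x;print(q.round(2))
r=lambda ax,a:R.from_euler(ax,a).as_matrix()
ax=r('z',q[0])@r('y',q[1]+q[2])@r('z',q[3])@[0,1,0]
tcp,Rm=fk(P,q); wc=tcp-P[6]*Rm[:,2]
a=np.radians(CR[2])
def loc(p): d=p[:2]-np.array(CR[:2]);return np.r_[d[0]*np.cos(a)+d[1]*np.sin(a),-d[0]*np.sin(a)+d[1]*np.cos(a),p[2]]
print("wc crate",loc(wc).round(3),"axis ends",loc(wc+.08*ax).round(3),loc(wc-.08*ax).round(3))
# measure cap from picture
from h import *
from station import eyes,ctrl
p=eyes.get_image("scene");o=ctrl.get_obs();q=o["q"]
ax=r('z',q[0])@r('y',q[1]+q[2])@r('z',q[3])@[0,1,0];tcp,Rm=fk(P,q);wc=tcp-P[6]*Rm[:,2]
for t in(.06,.08,.1,-.06,-.08,-.1): print(t,proj(p,[wc+t*ax])[0]*3-[800,580])
```

```text
[-1.07  0.32  1.85  0.84  1.66  2.36]
wc crate [-0.068 -0.178  0.222] axis ends [-0.012 -0.149  0.271] [-0.124 -0.206  0.172]
0.06 [479.7538795  418.20209121]
0.08 [502.10277879 391.67255849]
0.1 [524.90239421 364.60799771]
-0.06 [354.41898264 566.98240489]
-0.08 [334.88162392 590.17446418]
-0.1 [315.70218858 612.94164617]
```

```bash
python3 -m crank '[[0,-0.009,0.02,6,2,4,1],[0,0,0,11,1,6,1],[0,0,0,11,0,6,1],[0,0,0,8,0,4,1],[0,0,0,4,0,2,1],[0,0,0,0,0,0,1]]'; python3 plan.py crate -68 50 93 60 60
```

```text
t: 50.18
tool_pos: [0.3968, -0.3977, 0.1829]
tool_rot: [-1.081, 1.869, 0.613]
contact_force: [0.2, 0.2, -1.5]
opening: 0.0452
t 50.18 tcp [ 0.3968 -0.3977  0.1829] grasp [ 0.4645 -0.2821  0.105 ] open 0.0452 F [ 0.2  0.2 -1.5] q [-1.06  0.3   1.84  0.85  1.67  2.38]
shift tool mm [10.6  3.4  6.3] turn rad [-0.006 -0.003  0.005] | shift in target tool axes [10.6  3.3  6.3] world mm [ -2.8   1.8 -12.4]
```

```bash
python3 -m crank '[[0,0,0,4,1,2,1],[0,0,0,4,0,2,1],[0,0,0,3,0,2,1]]'; python3 -m crank '[[0,0,0,3,0,2,1],[0,0,0,3,0,2,1]]';python3 plan.py crate -68 50 90 60 60
```

```text
t: 50.43
tool_pos: [0.3959, -0.3979, 0.1694]
tool_rot: [-1.081, 1.868, 0.613]
contact_force: [-0.4, -0.1, -2.6]
opening: 0.0455
t: 50.6
tool_pos: [0.3962, -0.3994, 0.1671]
tool_rot: [-1.082, 1.856, 0.619]
contact_force: [-9.0, -0.4, 17.5]
opening: 0.0454
t 50.60 tcp [ 0.3962 -0.3994  0.1671] grasp [ 0.4638 -0.2828  0.0907] open 0.0454 F [-9.  -0.4 17.5] q [-1.07  0.33  1.84  0.85  1.66  2.35]
shift tool mm [-1.3  3.6  1.5] turn rad [-0.002  0.008  0.009] | shift in target tool axes [-1.3  3.6  1.5] world mm [-2.2  3.5  0.4]
```

```bash
python3 -m crank '[[0,0,0,0,0,0,0.4],[0,0,0,0,0,0,-0.3],[0,0,0,0,0,0,-0.5],[0,0,0,0,0,0,-0.5]]'
python3 - <<'E'
from h import *
from station import eyes,ctrl
o=ctrl.get_obs();p=wristcam(eyes.get_image("wrist"),o)
overlay(p,"pics/w20.png")
E
```

```text
t: 50.93
tool_pos: [0.3967, -0.4009, 0.1693]
tool_rot: [-1.083, 1.853, 0.615]
contact_force: [0.4, 0.7, 0.6]
opening: 0.064
```

View pics/w20.png

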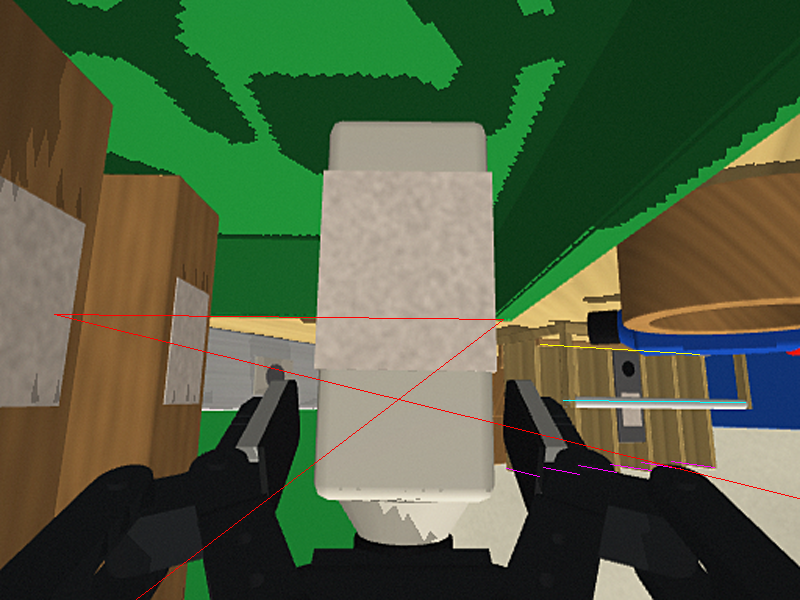

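```bash
python3 -m crank '[[0,0,0,0,0,-8,-0.5],[0,0,0,0,0,-14,-0.5],[0,0,0,-4,0,-20,-0.5],[0,0,0,-10,0,-25,-0.5],[0,0,0,-20,0,-25,-0.5],[0,0,0,-30,0,-20,-0.5],[0,0,0,-36,0,-20,-0.5],[0,0,0,-36,0,-20,-0.5]]'; python3 -m crank '[[0,0.1,0,-36,0,-20,-0.5],[0,0.1,0,-36,0,-20,-0.5],[0,0.1,0,-36,0,-20,-0.5],[0,0.1,0,-20,0,-10,-0.5],[0,0,0,0,0,0,-0.5]]'
python3 - <<'E'
from h import *
from station import eyes,ctrl,spotter
print(ctrl.get_obs()["tool_pos"],ctrl.get_obs()["contact_force"])
p=eyes.get_image("top");overlay(p,"pics/t12.png")
print([(np.round(r["centre"],3),r["confidence"]) for r in spotter.mark_of("bottle1",p)])
print([(np.round(r["centre"],3),r["confidence"]) for r in spotter.mark_of("carton1",p)])
p=eyes.get_image("scene");overlay(p,"pics/s12.png")
E
```

```text
t: 51.65
tool_pos: [0.3563, -0.4608, 0.3606]
tool_rot: [-1.068, 1.856, 0.639]
contact_force: [-0.5, -1.2, -0.6]
opening: 0.0641
t: 52.07
tool_pos: [0.3625, -0.4461, 0.5227]
tool_rot: [-1.273, 2.214, 0.41]
contact_force: [-0.2, 0.3, 1.4]
opening: 0.064
[ 0.36245865 -0.44612934  0.52271883] [-0.19054306  0.2634259   1.39582304]
[(array([0.32 , 0.031, 0.018]), 0.74), (array([ 0.777,  0.152, -0.001]), 0.62), (array([ 0.466, -0.28 ,  0.005]), 0.56)]
[(array([ 0.719,  0.038, -0.002]), 0.89), (array([ 0.589, -0.307,  0.003]), 0.82), (array([ 0.54 , -0.376,  0.006]), 0.75), (array([ 0.488, -0.457,  0.002]), 0.7)]
```

View pics/t12.png

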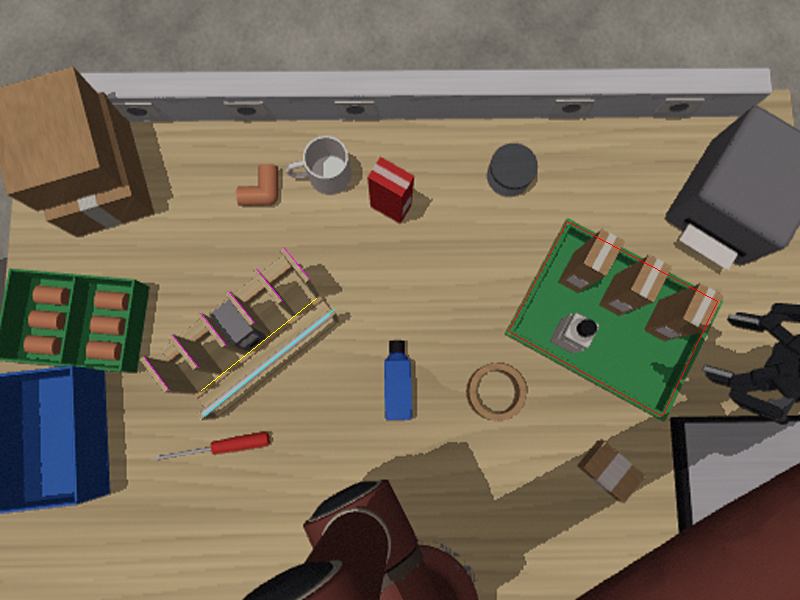

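View pics/s12.png

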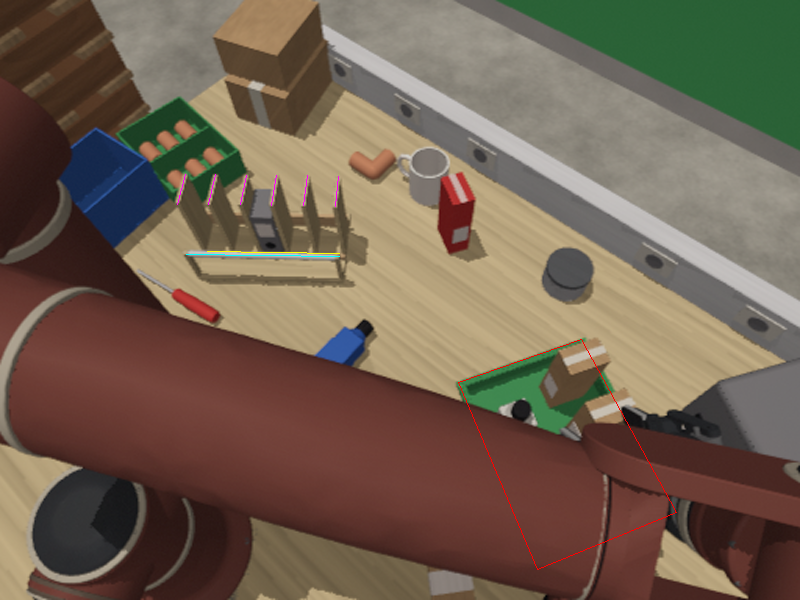

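```bash
python3 -c "
from station import ctrl
print(ctrl.finish_job())"
```

```text
the job is handed in; nothing more can be done
None
```

I handed the job in at about 52 s on the robot's clock. All three cartons in the rack and the one white bottle in view are standing upright on the crate floor.

- **Cartons:** I tipped each one onto the rest bar from behind and gripped it near the top. I stood the three in a row along the crate's far side.
- **Bottle:** I gripped it lying down with the tool leaning 30°. I turned it upright and set it down in front of the cartons.
- **Last checks:**
  - The final overhead picture shows all four standing in the crate, and the network puts their undersides at about 2–6 mm.
  - The grey file is still in the rack. The red carton, blue bottle, mug, tin, elbow, tape, screwbox and screwdriver look unmoved.
  - The gripper was clear and the measured force was near zero.
- **What didn't agree or couldn't be confirmed:**
  - The last scene-camera view was partly blocked by the arm, so the standing check rests mainly on the overhead picture.
  - The network also reported the mug (0.62) and the blue and red look-alikes under the bottle and carton names; I checked these against the picture and ignored them.
  - Early rack position estimates from different cameras differed by about 3–5 mm. I settled these with wrist views.

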